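Seat a plug-in module with its two levers

ROBOT

A 7-joint arm with a two-finger parallel gripper is mounted at the origin on the work surface. World frame = base frame: x ahead of the robot, y to its left, z up, the work surface at z = 0. Lengths are in m, angles in rad, forces in N, time in s.
With the tool pointing down it reaches from about 0.4 to 0.85 m from the base axis. Payload 10.4 kg.
Tool frame: the origin (TCP) lies on the centre line of the jaws, within the pads' length; the fingertips stand 19 mm ahead of it and the grasp point (between the pads) is the TCP; y points along the fingers, z is the direction in which the jaws open and shut, and the axes are right-handed (so a half turn about y gives the same grasp; the last joint's range is limited). The gripper opens to 85 mm and grips with 20 to 120 N. Pads are 22 mm wide; open, the fingers measure 114 mm over their backs; the gripper's body (76 mm by 85 mm) begins 54 mm behind the grasp point. The pads swing forward as they close: fully open they stand 13 mm farther back than shut.
Start: joints at [1.318, 0.332, -0.065, 1.46, 0.022, 1.35, -0.088], TCP at [0.142, -0.609, 0.25] pointing down, gripper open.
Joint ranges: [-2.6, 2.6], [-0.5, 2.12], [-1.47, 1.34], [0.16, 2.42], [-1.27, 4.41], [0.06, 2.06], [-2.6, 2.6]. Speed limits (rad/s): [2.22, 2.22, 2.79, 2.79, 3.14, 3.14, 3.14].

INTERFACE

Orientations are given as a rotation vector (axis times angle).
In Python, from bench import manip gives the robot as it stands.
- The arm moves only by the tool drive_tool, never from a script. Its argument "moves" is a list that holds one entry, the list of rows, each a list of 4 numbers: the shift along the tool's x, y, z in m, then the turn about the tool's y in rad. In form: [[[tx, ty, tz, twist], ...]]. A call has 1 to 12 rows; each row is the pose to reach, as a shift and turn from the pose commanded when the call began, along the tool's axes at that moment; what a row does not reach only later rows make up. A row lasts 1/10 s, in which the tool goes at most 50 mm and 8.59 degrees, less where a joint would pass 70% of its speed; a pose out of reach is approached as far as the arm can. A call with a gripper value outside its range is refused whole. "jaw" is the closure, from 0 (fully open) to 1 (shut), set as the call begins (left out, the last holds). The fingers move at their own pace and stop on an object; "grip_force" is the grip in N (left out, the last holds). Time passes only in rows, so rows that repeat a pose let the fingers close. It gives the time, the measured TCP pose, the force and the opening at its end, in the units of the state.
- manip.read_state(): the state, without advancing time (a new reading comes with each control period).
- manip.grab_frame(name): name is "side" or "top" or "wrist"; returns the picture (400x640x3 uint8, red, green, blue); there is no depth.
- manip.camera_info(name): a dict with "fovy" (degrees; the focal length in pixels is half the picture's height over the tangent of half this angle, whatever the lens; pixels are square), "cx", "cy" (the principal point, pixels), "cam_to_world" (4x4, takes a point from camera to world coordinates); the wrist camera has in their place "hand_eye" (4x4, takes a point from camera to tool coordinates, whose origin is the TCP and whose axes are the tool frame's). Camera axes: x right, y down, z forward; pixel columns grow to the right and rows downward; lengths in m; the calibration is good to about 2 mm. The wrist camera is an equidistant fisheye: a pixel r from the principal point sees the ray r / f radians off the axis. A picture is of the moment at which its call begins: read the wrist's pose just before it. camera_info takes no time and is no camera call.
- manip.job_done(): hands the job in, once; it reports no verdict.
The state is a dict: "t": time; "qpos": joint angles; "joint_vel": joint speeds; "joint_torque": joint torques, N m; "tool_pos": TCP position; "tool_rot": TCP orientation; "contact_force": force on the tool from outside, world axes, zero at the start; "wrist_torque": the same for the moment, N m; "gripper_width": opening from 0.0 (shut) to 1.0 (fully open).
Only numpy, scipy, OpenCV 4.12 (cv2) and the standard library are available. Lean on these libraries where they do the work, as an engineer would, in place of code of your own. Each camera call takes 0.05 s, during which the arm holds its last target.

TASK

Take the circuit module out of its storage stand, lower it upright into the open bay of the bench controller so that the pins at its two ends rest in the jaws of the two swung-out levers, and let go. Then swing the levers inward until the module is pressed fully home on its spring contacts at both ends, and leave it locked like that. Work gently: push only on the levers, stop when you feel it bottom, and leave the things around it alone.

Things in the scene. Friction and masses are not known exactly. Their poses are not given: they have to be found in the camera images.
- module: Plug-in circuit module: green board 110 mm long (y), 8 thick (x), 85 tall (z), 0.18 to 0.35 kg, with black chips, an aluminium grip bar on top and a round pin at each end. Its foot, the lowest 10 mm, is 146 long (the last 4 mm 142 x 5). Same either way round (half a turn about z). Origin: centre of the underside, z up. Starts standing in the stand.
- module_grip (a point): Centre of the module's grip bar, 78 mm above its underside; the bar is 100 mm long (y), 14 thick (x), 14 high.
- module_pin_l (a point): Centre of the round pin at the module's +y end, 66 mm from the middle, 38 above the underside; 8 mm in diameter, 27 long along x.
- module_pin_r (a point): The same pin at the module's -y end.
- bay: Bench controller, a white case 160 (x) x 250 (y) x 45 mm high, fixed. Origin: centre of its underside, z up. A lever stands at each end of the module slot along y across its middle. With the levers out, the module rests on their lower prongs, its underside 43 to 50 mm above the bay's; home it is 29 to 35 mm: the contact socket's height differs from unit to unit.
- bay_slot (a point): Middle of the module slot, at the top of its grey guide walls, 63 mm above the bay's underside. The slot runs along the bay's y, 12 mm wide and 170 long; above the guide walls a lead-in flares to about 25 mm wide at 73 mm.
- lever_l (a joint): The bay's left (+y) ejector lever, a steel bell crank. Angle from upright, rad: + is outward (to +y), range -0.30 to 0.95, starts 0.82 to 0.92. Friction 0.28 N m: stays where left; 4 to 12 N at the cross-bar swing it. With the module in, it is home where the module bottoms, anywhere from -0.2 to 0.2, felt as a steep rise of force; more than 18 N would damage it.
- lever_l_pivot (a point): Pivot of the left lever, at bay (0, +84, 68) mm; it turns about the bay's x. From here a forked jaw of two plates (the foot passes between) points inward for the module's pin: 12 mm gap, upper prong 22 mm, lower prong 27 mm long. Steel plates beside the lever have an upright slot, from |y| = 60 to 71 mm, for the pin's ends; it flares from 88 mm to the top at 98 mm above the bay's underside.
- lever_l_tip (a point): Centre of the round black cross-bar (12 mm in diameter, 16 long along x) at the handle's end, 64 mm from the left lever's pivot; z along the handle (12 mm wide, 7 thick). Push here, from outside. The module goes down easiest when kept level: one lever to about 0.3 rad, the other home, then the first home.
- strip_l (a joint): Sprung brass contact strip in the slot under the module's +y half. Value: how far it is pressed down, m: 0 free, about 0.005 when the module has bottomed on the socket's ledges. 2 N preload, 500 N/m. The reading is as noisy as the margin (1.5 mm): feel for the stop.
- lever_r (a joint): The bay's right (-y) ejector lever, a steel bell crank. Angle from upright, rad: + is outward (to -y), range -0.30 to 0.95, starts 0.82 to 0.92. Friction 0.28 N m: stays where left; 4 to 12 N at the cross-bar swing it. With the module in, it is home where the module bottoms, anywhere from -0.2 to 0.2, felt as a steep rise of force; more than 18 N would damage it.
- lever_r_pivot (a point): Pivot of the right lever, at bay (0, -84, 68) mm; it turns about the bay's x. From here a forked jaw of two plates (the foot passes between) points inward for the module's pin: 12 mm gap, upper prong 22 mm, lower prong 27 mm long. Steel plates beside the lever have an upright slot, from |y| = 60 to 71 mm, for the pin's ends; it flares from 88 mm to the top at 98 mm above the bay's underside.
- lever_r_tip (a point): Centre of the round black cross-bar (12 mm in diameter, 16 long along x) at the handle's end, 64 mm from the right lever's pivot; z along the handle (12 mm wide, 7 thick). Push here, from outside. The module goes down easiest when kept level: one lever to about 0.3 rad, the other home, then the first home.
- strip_r (a joint): Sprung brass contact strip in the slot under the module's -y half. Value: how far it is pressed down, m: 0 free, about 0.005 when the module has bottomed on the socket's ledges. 2 N preload, 500 N/m. The reading is as noisy as the margin (1.5 mm): feel for the stop.
- stand: Grey plastic storage stand, fixed, 70 (x) x 190 (y) x 30 mm high, with a slot along y, 11.5 wide, 158 long, 24 deep, in which the module stands, its underside 6 mm above the bench. Origin: centre of the underside.
- reagent: Bystander: amber reagent bottle, 54 mm in diameter, 110 high; origin at the centre of its underside.
- tubes: Bystander: yellow rack with four small tubes, 50 x 60 x 66 mm high; origin at the centre of its underside.
- dish: Bystander: white dish, 76 mm in diameter, 18 high; origin at the centre of its underside.
There are look-alikes about, which are no part of the job. Leave any blue or yellow look-alike of the module alone.

How it is judged:
On the way:
1. the module stands upright in the bay's guides, released, its pins resting in the jaws of both swung-out levers (horizontal distance between module and bay below 0.006 m and z of module in the frame of bay below 0.054 m and angle between module's own z axis and vertical below 0.12 rad and value of joint each of lever_l, lever_r above 0.55 rad and contact force between the fingers and module below 0.3 N), for 0.2 s.
At the end, for the whole second after the job is handed in: Module upright in the bay (centre within 6 mm, tilt under 0.05 rad), at rest; both contact strips pressed at least 3.5 mm (of about 5); both levers swung in below 0.25 rad (value of joint each of strip_l, strip_r above 0.0035 m and horizontal distance between module and bay below 0.006 m and value of joint each of lever_l, lever_r below 0.25 rad and angle between module's own z axis and vertical below 0.05 rad and linear speed of module below 0.01 m/s); the robot touches nothing.
It fails at once if the controller or one of its levers is pushed with more than 18 N (contact force between any of the arm, the fingers and bay above 18 N).
It fails at once if the robot itself pushes the module down past the jaws' resting height (horizontal distance between module and bay below 0.02 m and z of module in the frame of bay below 0.0395 m and contact force between the fingers and module above 5 N).
It fails at once if a bystander is moved by more than 20 mm (distance of any of reagent, tubes, dish from where it was at the start of the episode above 0.02 m).
It also fails if it takes over 72 s, if anything falls off the work surface, if the arm or the gripper's body presses on something with over 40 N, if the wrist force passes 120 N, or if a joint passes its speed limit or range.

## Working session

There is one attempt and no reset: what is moved stays moved. The work goes in short steps, Python scripts to look and compute and a tool call to move; the robot and the scene stay as the last step left them, time stands still between calls to the robot, and variables do not carry over. Pictures are saved under pics/ and viewed, and the job is handed in when it is done.

Besides the shell and the picture viewer there is one more tool, called after "Emit:" as a command line: name --argument value ..., lists and objects as JSON in quotes. drive_tool: Moves the arm, as the interface text tells. Its arguments: {"type":"object","properties":{"moves":{"type":"array"},"jaw":{"type":"number"},"grip_force":{"type":"number"}},"required":["moves"]}

```bash
ls; mkdir -p pics; python3 - <<'E'
from bench import manip
import cv2, numpy as np
np.set_printoptions(precision=4,suppress=True)
s=manip.read_state(); print(s)
for n in ["side","top","wrist"]:
    im=manip.grab_frame(n); cv2.imwrite(f"pics/{n}0.png",im[:,:,::-1]); print(n,manip.camera_info(n))
E
```

```text
pics
{'t': 0.0, 'qpos': array([ 1.3184,  0.3329, -0.0647,  1.4609,  0.0216,  1.3499, -0.0885]), 'joint_vel': array([-0.0013,  0.0004,  0.0003, -0.0014, -0.0001,  0.0005, -0.0005]), 'joint_torque': array([  0.0008, -62.545 ,   0.0493, -39.1616,   0.016 ,   0.0094,
         0.    ]), 'tool_pos': array([ 0.1423, -0.6083,  0.2495]), 'tool_rot': array([-0.2426,  2.1013, -2.0983]), 'contact_force': array([-0.1264, -0.0674,  0.3194]), 'wrist_torque': array([ 0.0356, -0.0117,  0.0053]), 'gripper_width': 0.9985546096222738}
side {'fovy': 47.32159053988242, 'cx': 325.6958375273913, 'cy': 200.42824682420576, 'cam_to_world': array([[-0.8966, -0.2718,  0.3497,  0.2283],
       [-0.4425,  0.5814, -0.6828,  0.5787],
       [-0.0177, -0.7669, -0.6415,  0.6449],
       [ 0.    ,  0.    ,  0.    ,  1.    ]])}
top {'fovy': 50.74570775934553, 'cx': 323.6195537144243, 'cy': 195.60160752628101, 'cam_to_world': array([[ 0.0001, -0.998 ,  0.0632,  0.4698],
       [-0.9997, -0.0016, -0.0231, -0.0019],
       [ 0.0232, -0.0632, -0.9977,  0.9755],
       [ 0.    ,  0.    ,  0.    ,  1.    ]])}
wrist {'fovy': 65.70646984690485, 'cx': 315.8302070570586, 'cy': 197.80232960074767, 'hand_eye': array([[ 0.0009,  0.9571,  0.2899, -0.0736],
       [ 0.0008, -0.2899,  0.9571, -0.123 ],
       [ 1.    , -0.0006, -0.001 ,  0.0006],
       [ 0.    ,  0.    ,  0.    ,  1.    ]])}
```

View pics/top0.png

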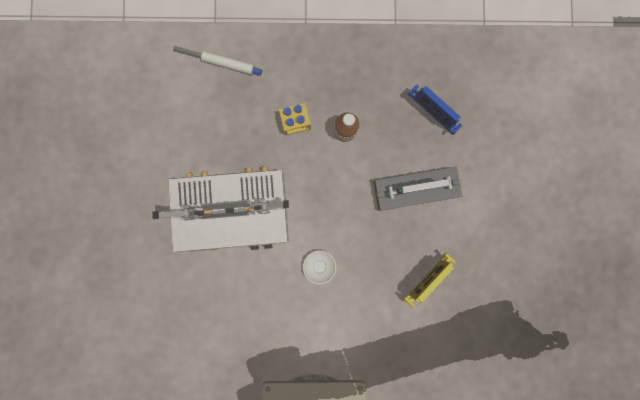

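View pics/side0.png

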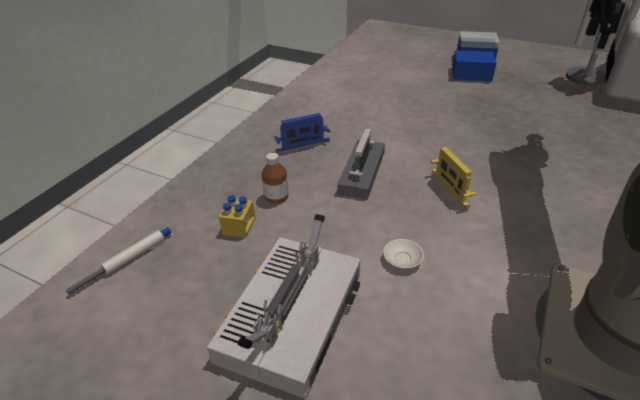

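View pics/wrist0.png

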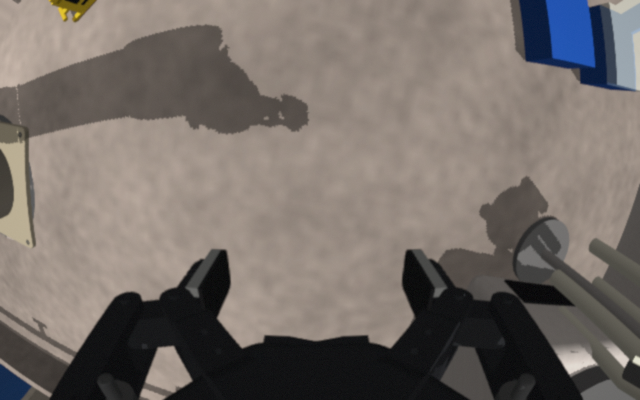

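```bash
python3 - <<'E'
import cv2
im=cv2.imread("pics/top0.png")
a=cv2.resize(im[155:265,140:300],None,fx=5,fy=5,interpolation=cv2.INTER_CUBIC); cv2.imwrite("pics/c_bay.png",a)
b=cv2.resize(im[160:216,365:470],None,fx=7,fy=7,interpolation=cv2.INTER_CUBIC); cv2.imwrite("pics/c_mod.png",b)
im=cv2.imread("pics/side0.png")
cv2.imwrite("pics/c_side.png",cv2.resize(im[205:390,200:370],None,fx=3.2,fy=3.2,interpolation=cv2.INTER_CUBIC))
E
```

```text
(no output)
```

View pics/c_bay.png

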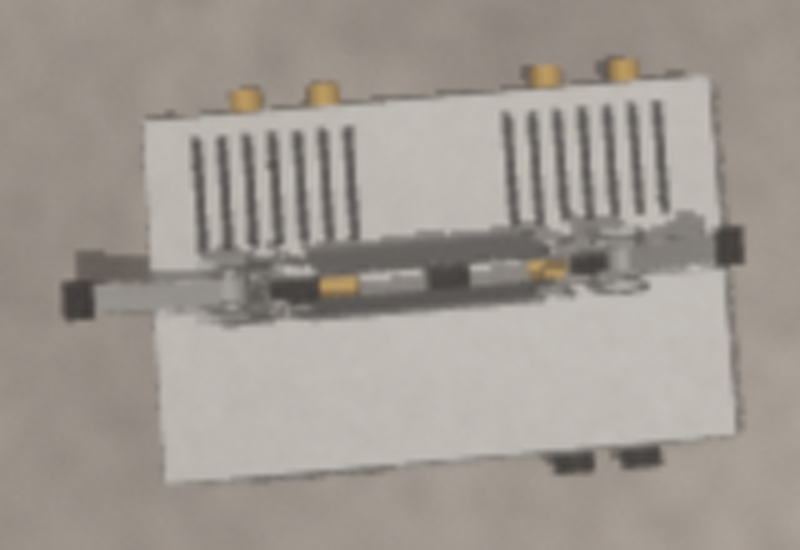

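View pics/c_mod.png

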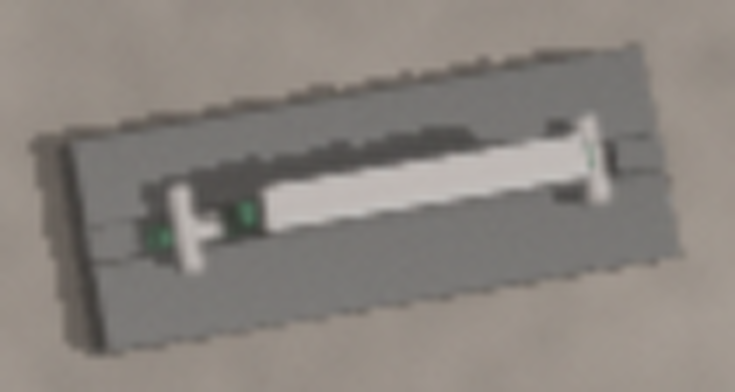

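View pics/c_side.png

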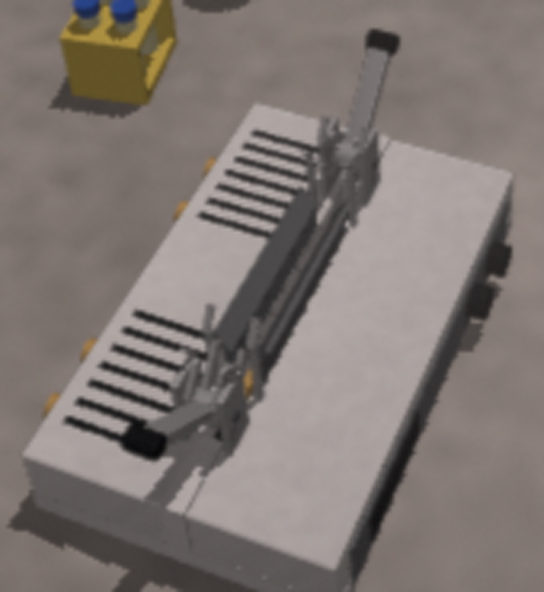

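```bash
cat > h.py <<'E'
import numpy as np, cv2
from scipy.spatial.transform import Rotation as R
from bench import manip
np.set_printoptions(precision=4,suppress=True)
def ray(name,uv,state=None):
    c=manip.camera_info(name); f=200/np.tan(np.radians(c["fovy"]/2))
    d=np.array([(uv[0]-c["cx"])/f,(uv[1]-c["cy"])/f])
    if name=="wrist":
        th=np.linalg.norm(d); v=np.r_[d/th*np.sin(th),np.cos(th)]
        T=np.eye(4);T[:3,:3]=R.from_rotvec(state["tool_rot"]).as_matrix();T[:3,3]=state["tool_pos"]
        M=T@c["hand_eye"]
    else: v=np.r_[d,1]; M=c["cam_to_world"]
    return M[:3,3],M[:3,:3]@v/np.linalg.norm(v)
def plane(name,uv,z,state=None):
    o,d=ray(name,uv,state); return o+d*(z-o[2])/d[2]
E
python3 - <<'E'
from h import *
im=cv2.imread("pics/top0.png")
B=[plane("top",(140+x/5,155+y/5),.045) for x,y in [(145,118),(708,75),(738,432),(165,482)]]
B=np.array(B);print("bay",B,B.mean(0))
e=(B[0]+B[3]-B[1]-B[2]); print("yaw y-axis",np.degrees(np.arctan2(-e[0],e[1])),np.linalg.norm(e)/2)
S=np.array([plane("top",(365+x/7,160+y/7),.03) for x,y in [(68,142),(640,48),(682,258),(105,352)]])
print("stand",S,S.mean(0)); e=(S[0]+S[3]-S[1]-S[2]); print(np.degrees(np.arctan2(-e[0],e[1])),np.linalg.norm(e)/2)
g=im.min(2); m=np.zeros_like(g); m[170:205,385:455]=(g[170:205,385:455]>150)
m=cv2.morphologyEx(m,cv2.MORPH_OPEN,np.ones((4,4),np.uint8))
c=max(cv2.findContours(m,0,1)[0],key=cv2.contourArea); r=cv2.minAreaRect(c);print(r)
P=np.array([plane("top",p,.091) for p in cv2.boxPoints(r)]);print("bar",P,P.mean(0))
for z in (.091,):
  for p in [(365+268/7,160+208/7),(365+588/7,160+162/7)]: print(plane("top",p,z))
s=manip.read_state(); T=R.from_rotvec(s["tool_rot"]).as_matrix();print(T)
# lever tips
for p in [(78,299),(730,245)]: print("tip",plane("top",(140+p[0]/5,155+p[1]/5),.11))
for n,p in [("reagent",(348,118)),("tubes",(294,117)),("dish",(319,267))]: print(n,plane("top",p,.06))
E
```

```text
bay [[0.5656 0.3165 0.045 ]
 [0.5854 0.0696 0.045 ]
 [0.428  0.0555 0.045 ]
 [0.4066 0.3042 0.045 ]] [0.4964 0.1864 0.045 ]
yaw y-axis 4.750692703448833 0.2486833479984651
stand [[ 0.5645 -0.1393  0.03  ]
 [ 0.5957 -0.3259  0.03  ]
 [ 0.5274 -0.3382  0.03  ]
 [ 0.4968 -0.1507  0.03  ]] [ 0.5461 -0.2385  0.03  ]
9.36113388206261 0.18958139020993509
((426.5, 186.50001525878906), (6.082761764526367, 46.196109771728516), 80.53767395019531)
bar [[ 0.5437 -0.1908  0.091 ]
 [ 0.5601 -0.2881  0.091 ]
 [ 0.5473 -0.29    0.091 ]
 [ 0.531  -0.1927  0.091 ]] [ 0.5455 -0.2404  0.091 ]
[ 0.5386 -0.1908  0.091 ]
[ 0.5527 -0.2884  0.091 ]
[[-0.9737 -0.0003  0.2278]
 [-0.2278  0.001  -0.9737]
 [ 0.     -1.     -0.0011]]
tip [0.485  0.3196 0.11  ]
tip [0.5072 0.0552 0.11  ]
reagent [ 0.6993 -0.0769  0.06  ]
tubes [0.7008 0.042  0.06  ]
dish [ 0.3738 -0.0132  0.06  ]
```

```bash
cat >> h.py <<'E'
def rel(p,yaw=None,s=None):
    "shift/twist from measured pose to world p, tool z at yaw (deg)"
    s=s or manip.read_state(); T=R.from_rotvec(s["tool_rot"]).as_matrix()
    d=T.T@(np.array(p)-s["tool_pos"]); a=np.degrees(np.arctan2(T[1,2],T[0,2]))
    tw=0 if yaw is None else -np.radians((yaw-a+180)%360-180)
    print("t",round(s["t"],2),"pos",s["tool_pos"],"zyaw",round(a,2),"F",s["contact_force"],"w",round(s["gripper_width"],3),"-> rel",np.r_[d,tw])
E
python3 -c "
from h import *
rel((.5455,-.2405,.2),9.4)"
```

```text
t 0.15 pos [ 0.1423 -0.6083  0.2497] zyaw -76.83 F [-0.2488 -0.4685  0.0595] w 0.999 -> rel [-0.4764  0.05   -0.2663 -1.505 ]
```

Emit:
drive_tool --moves '[[[-0.12, 0.0, -0.067, -0.2], [-0.24, 0.0, -0.133, -0.5], [-0.36, 0.02, -0.2, -0.9], [-0.476, 0.05, -0.266, -1.505], [-0.476, 0.05, -0.266, -1.505], [-0.476, 0.05, -0.266, -1.505], [-0.476, 0.05, -0.266, -1.505], [-0.476, 0.05, -0.266, -1.505], [-0.476, 0.05, -0.266, -1.505], [-0.476, 0.05, -0.266, -1.505], [-0.476, 0.05, -0.266, -1.505], [-0.476, 0.05, -0.266, -1.505]]]' --jaw 0.0

```text
t: 1.35
tool_pos: [0.5491, -0.2337, 0.1993]
tool_rot: [-1.282, 1.081, -1.078]
contact_force: [-0.9, 1.4, 0.2]
gripper_width: 1.001
```

```bash
python3 -c "
from h import *
rel((.5455,-.2405,.2),9.4)
s=manip.read_state();im=manip.grab_frame('wrist');cv2.imwrite('pics/w1.png',im[:,:,::-1])
rel((.5455,-.2405,.2),9.4)
"
```

```text
t 1.35 pos [ 0.5491 -0.2337  0.1993] zyaw 9.97 F [-0.8858  1.4287  0.2071] w 1.001 -> rel [ 0.006  -0.0007 -0.0047  0.0099]
t 1.4 pos [ 0.5471 -0.2372  0.1995] zyaw 9.75 F [-0.5701  0.1456 -0.8302] w 1.002 -> rel [ 0.003  -0.0005 -0.0022  0.0061]
```

View pics/w1.png

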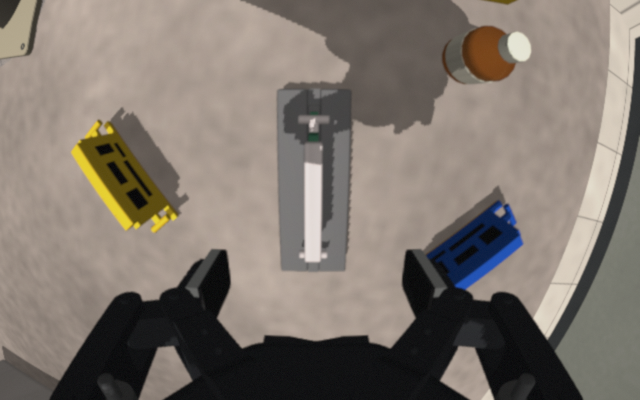

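The picture shows three candidates: yellow module (125,175), blue module (475,245), and the green board with aluminium bar in the grey stand (314,200). The green one in the stand is the one I want. I'll take a close crop to check and measure.

```bash
python3 -c "
from h import *
s=manip.read_state();im=manip.grab_frame('wrist');im=im[:,:,::-1].copy();cv2.imwrite('pics/w2.png',im)
rel((.5455,-.2405,.2),9.4,s)
c=im[80:280,250:380];cv2.imwrite('pics/w2c.png',cv2.resize(c,None,fx=3,fy=3,interpolation=cv2.INTER_CUBIC))
"
```

```text
t 1.4 pos [ 0.5471 -0.2372  0.1995] zyaw 9.75 F [-0.5701  0.1456 -0.8302] w 1.002 -> rel [ 0.003  -0.0005 -0.0022  0.0061]
```

View pics/w2c.png

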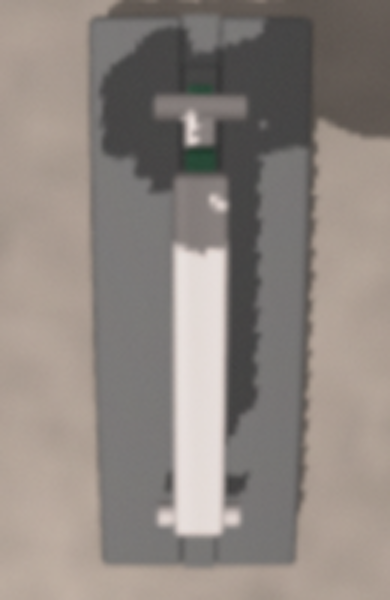

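```bash
python3 -c "
from h import *
s=manip.read_state()
P=np.array([plane('wrist',(250+x/3,80+y/3),.091,s) for x,y in [(174,173),(226,173),(223,535),(175,535)]])
print(P,P.mean(0)); e=P[2]+P[3]-P[0]-P[1]; print(np.linalg.norm(e)/2,np.degrees(np.arctan2(-e[0],e[1])), np.linalg.norm(P[0]-P[1]))
P=np.array([plane('wrist',(250+x/3,80+y/3),.044,s) for x,y in [(200,106),(199,517)]]);print(P,P.mean(0))
rel((.5455,-.2405,.084),9.5,s)
"
```

```text
[[ 0.5314 -0.1912  0.091 ]
 [ 0.5441 -0.189   0.091 ]
 [ 0.5607 -0.2878  0.091 ]
 [ 0.5474 -0.29    0.091 ]] [ 0.5459 -0.2395  0.091 ]
0.10013923089043844 -170.62366417806908 0.012951851097743612
[[ 0.5353 -0.1747  0.044 ]
 [ 0.5571 -0.3067  0.044 ]] [ 0.5462 -0.2407  0.044 ]
t 1.45 pos [ 0.5458 -0.2398  0.1997] zyaw 9.54 F [-0.2415 -0.4588  0.3397] w 1.006 -> rel [ 0.0008  0.1157 -0.0003  0.0007]
```

Emit:
drive_tool --moves '[[[0.001, 0.04, 0.0, 0.0], [0.001, 0.075, 0.0, 0.0], [0.001, 0.1, 0.0, 0.0], [0.001, 0.115, 0.0, 0.0], [0.001, 0.115, 0.0, 0.0], [0.001, 0.115, 0.0, 0.0]]]'

```text
t: 2.05
tool_pos: [0.5457, -0.2429, 0.0864]
tool_rot: [-1.282, 1.087, -1.089]
contact_force: [-0.6, -0.1, 0.5]
gripper_width: 0.998
```

Emit:
drive_tool --moves '[[[0, 0, 0, 0], [0, 0, 0, 0], [0, 0, 0, 0], [0, 0, 0, 0], [0, 0, 0, 0], [0, 0, 0, 0], [0, 0, 0, 0], [0, 0, 0, 0], [0, 0, 0, 0], [0, 0, 0, 0]]]' --jaw 1.0 --grip_force 40

```text
t: 3.05
tool_pos: [0.5457, -0.2422, 0.0856]
tool_rot: [-1.282, 1.087, -1.088]
contact_force: [0.6, 0.7, 5.9]
gripper_width: 0.154
```

Emit:
drive_tool --moves '[[[0, -0.01, 0, 0], [0, -0.025, 0, 0], [0, -0.05, 0, 0], [0, -0.085, 0, 0], [0, -0.125, 0, 0], [0, -0.14, 0, 0], [0, -0.14, 0, 0], [0, -0.14, 0, 0]]]'

```text
t: 3.85
tool_pos: [0.5447, -0.2421, 0.2241]
tool_rot: [-1.283, 1.089, -1.087]
contact_force: [-0.9, -0.8, -4.1]
gripper_width: 0.157
```

```bash
python3 -c "
from h import *
rel((.4964,.1864,.226),4.75)
s=manip.read_state();im=manip.grab_frame('wrist');cv2.imwrite('pics/w3.png',im[:,:,::-1])
"
```

```text
t 3.85 pos [ 0.5447 -0.2421  0.2241] zyaw 9.39 F [-0.9038 -0.8437 -4.1234] w 0.157 -> rel [-0.4306 -0.0017  0.0222  0.0809]
```

View pics/w3.png

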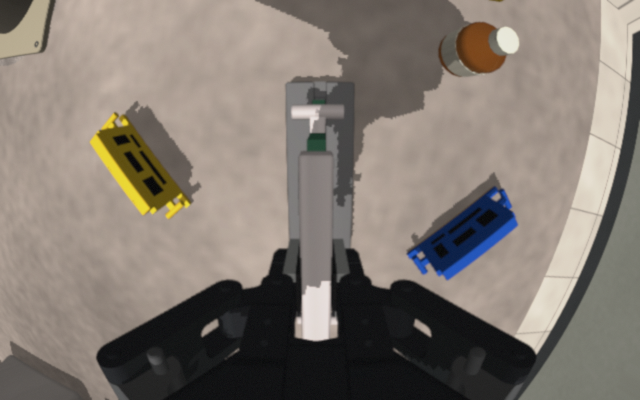

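```bash
cat >> h.py <<'E'
def toolpt(uv,ty):
    c=manip.camera_info("wrist"); f=200/np.tan(np.radians(c["fovy"]/2))
    d=np.array([(uv[0]-c["cx"])/f,(uv[1]-c["cy"])/f]); th=np.linalg.norm(d); v=np.r_[d/th*np.sin(th),np.cos(th)]
    H=c["hand_eye"]; o=H[:3,3]; w=H[:3,:3]@v
    return o+w*(ty-o[1])/w[1]
E
python3 -c "
from h import *
im=cv2.imread('pics/w3.png')
cv2.imwrite('pics/w3c.png',cv2.resize(im[80:345,270:370],None,fx=3,fy=3,interpolation=cv2.INTER_CUBIC)[:600])
cv2.imwrite('pics/w3d.png',cv2.resize(im[280:345,270:370],None,fx=6,fy=6,interpolation=cv2.INTER_CUBIC)[:600])
"
```

```text
(no output)
```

View pics/w3c.png

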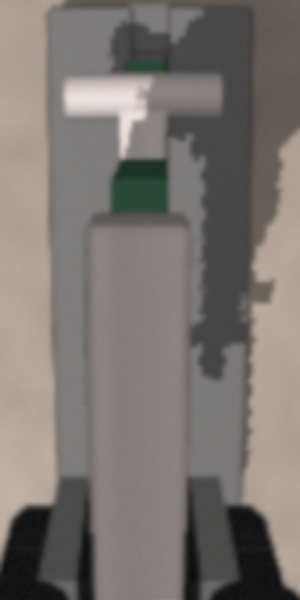

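View pics/w3d.png

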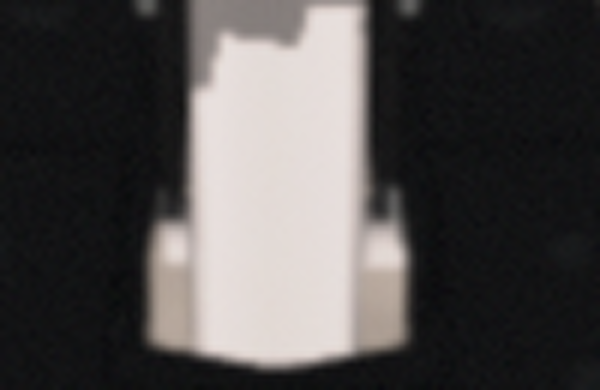

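```bash
python3 -c "
from h import *
for ty in (.039,.041): print(toolpt((317.5,111.7),ty), toolpt((316.3,327),ty))
for ty in (-.0055,-.0075): print(toolpt((316.2,152.5),ty),toolpt((315.8,335),ty))
"
```

```text
[-0.0708  0.039   0.0006] [ 0.0661  0.039  -0.    ]
[-0.0707  0.041   0.0006] [ 0.0678  0.041  -0.    ]
[-0.0559 -0.0055 -0.0001] [ 0.0332 -0.0055 -0.0004]
[-0.0562 -0.0075 -0.0001] [ 0.0314 -0.0075 -0.0004]
```

Emit:
drive_tool --moves '[[[-0.03, 0, 0.001, 0.0], [-0.07, 0, 0.003, 0.01], [-0.115, 0, 0.005, 0.02], [-0.16, 0, 0.008, 0.03], [-0.205, 0, 0.011, 0.04], [-0.25, 0, 0.013, 0.05], [-0.295, 0, 0.015, 0.06], [-0.34, 0, 0.018, 0.07], [-0.38, 0, 0.02, 0.08], [-0.41, 0, 0.022, 0.081], [-0.426, 0, 0.022, 0.081], [-0.426, 0, 0.022, 0.081]]]'

```text
t: 5.1
tool_pos: [0.4958, 0.1843, 0.2236]
tool_rot: [-1.251, 1.147, -1.142]
contact_force: [0.1, -0.2, -3.3]
gripper_width: 0.157
```

Emit:
drive_tool --moves '[[[0, 0, 0, 0], [0, 0, 0, 0], [0, 0, 0, 0], [0, 0, 0, 0]]]'

```text
t: 5.5
tool_pos: [0.4978, 0.1809, 0.2252]
tool_rot: [-1.247, 1.149, -1.149]
contact_force: [-0.4, -0.1, -2.3]
gripper_width: 0.15
```

```bash
python3 -c "
from h import *
rel((.4964,.1864,.226),4.75)
for n in ('wrist','side','top'):
  im=manip.grab_frame(n);cv2.imwrite('pics/b_%s.png'%n,im[:,:,::-1])
rel((.4964,.1864,.226),4.75)
"
```

```text
t 5.5 pos [0.4978 0.1809 0.2252] zyaw 4.67 F [-0.4087 -0.0529 -2.2909] w 0.15 -> rel [-0.0056 -0.0008 -0.0009 -0.0013]
t 5.65 pos [0.4977 0.1814 0.2253] zyaw 4.72 F [-0.4574  1.2209 -3.1874] w 0.156 -> rel [-0.0051 -0.0007 -0.0009 -0.0005]
```

View pics/b_wrist.png

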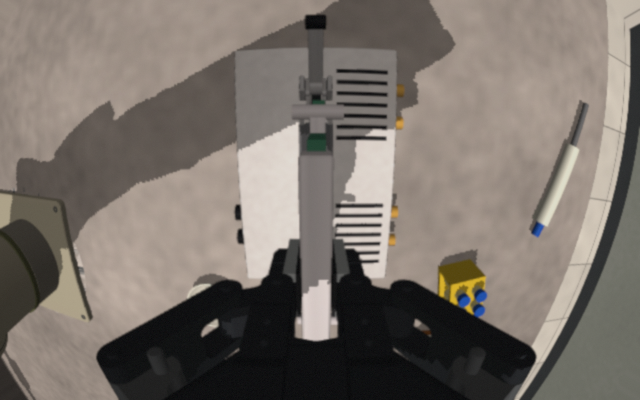

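View pics/b_side.png

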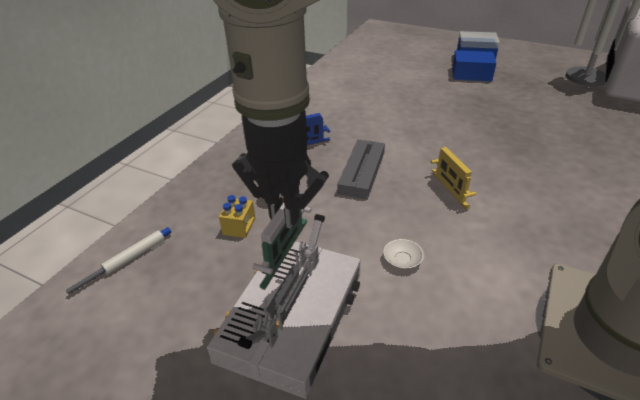

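```bash
python3 -c "
import cv2
im=cv2.imread('pics/b_wrist.png')
cv2.imwrite('pics/b1.png',cv2.resize(im[5:165,225:405],None,fx=4,fy=4,interpolation=cv2.INTER_CUBIC)[:600])
cv2.imwrite('pics/b2.png',cv2.resize(im[200:290,225:405],None,fx=4,fy=4,interpolation=cv2.INTER_CUBIC)[:600])
"
```

```text
(no output)
```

View pics/b1.png

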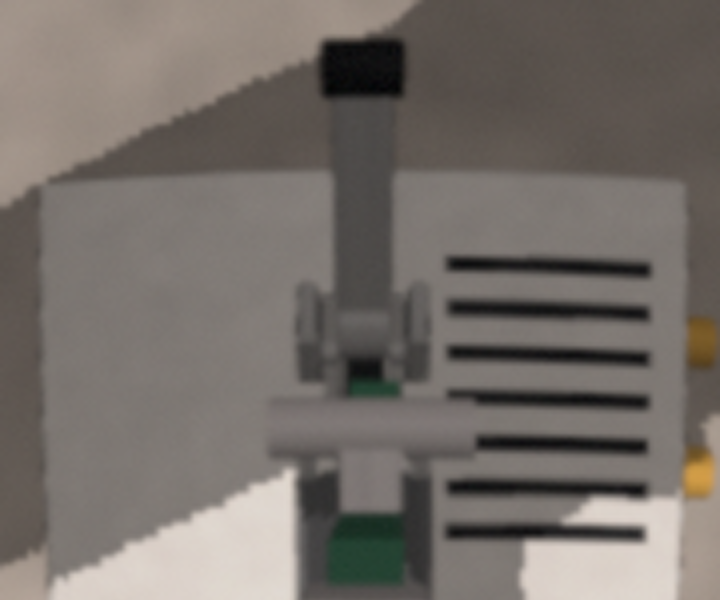

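View pics/b2.png

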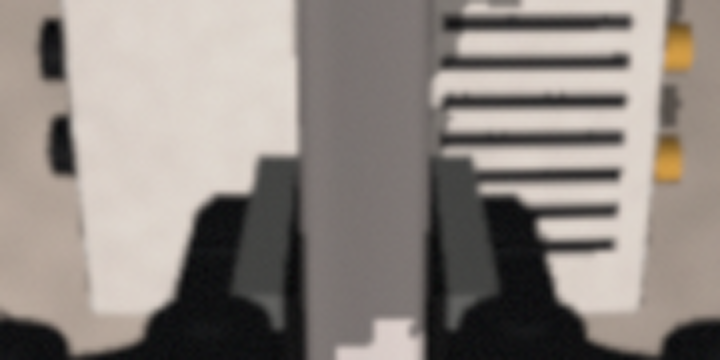

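```bash
python3 -c "
from h import *
z=.2252
C=np.array([toolpt(p,z-.045) for p in [(235.75,50.75),(396.5,50.25),(385,277.75),(248.25,278.5)]])
print(C,C.mean(0)); e=C[2]+C[3]-C[0]-C[1]; print(np.linalg.norm(e)/2, 'dir',e[2]/e[0],np.linalg.norm(C[0]-C[1]),np.linalg.norm(C[2]-C[3]))
print('axle',toolpt((315.75,88.25),z-.070)); print('pin',toolpt((318,112),.0395)); print('tip',toolpt((315.75,22),z-.112))
T=R.from_rotvec(manip.read_state()['tool_rot']).as_matrix();print(T)
"
```

```text
[[-0.1322  0.1802 -0.0786]
 [-0.1326  0.1802  0.0789]
 [ 0.1152  0.1802  0.0798]
 [ 0.116   0.1802 -0.0787]] [-0.0084  0.1802  0.0004]
0.24795941412664624 dir 0.001536210358811929 0.15746885073165054 0.15843783611130155
axle [-0.09    0.1552 -0.0002]
pin [-0.0706  0.0395  0.0009]
tip [-0.1397  0.1132 -0.0002]
[[ 0.0823  0.0002  0.9966]
 [-0.9966 -0.0001  0.0823]
 [ 0.0002 -1.      0.0002]]
```

Emit:
drive_tool --moves '[[[-0.0015, 0.02, 0, 0], [-0.0015, 0.04, 0, 0], [-0.0015, 0.055, 0, 0], [-0.0015, 0.065, 0, 0], [-0.0015, 0.069, 0, 0], [-0.0015, 0.069, 0, 0], [-0.0015, 0.069, 0, 0], [-0.0015, 0.069, 0, 0]]]'

```text
t: 6.45
tool_pos: [0.4975, 0.1834, 0.1568]
tool_rot: [-1.247, 1.148, -1.148]
contact_force: [-1.4, -0.2, -2.9]
gripper_width: 0.152
```

```bash
python3 -c "
from h import *
rel((.4964,.1864,.156),4.75)
for n in ('wrist','side'):
  im=manip.grab_frame(n);cv2.imwrite('pics/d_%s.png'%n,im[:,:,::-1])
im=cv2.imread('pics/d_wrist.png')
cv2.imwrite('pics/d1.png',cv2.resize(im[0:160,250:380],None,fx=5,fy=5,interpolation=cv2.INTER_CUBIC)[:750])
im=cv2.imread('pics/d_side.png')
cv2.imwrite('pics/d2.png',cv2.resize(im[190:360,220:350],None,fx=4.5,fy=4.5,interpolation=cv2.INTER_CUBIC)[:750])
"
```

```text
t 6.45 pos [0.4975 0.1834 0.1568] zyaw 4.76 F [-1.4317 -0.1972 -2.8783] w 0.152 -> rel [-0.0031  0.0008 -0.0009  0.0002]
```

View pics/d1.png

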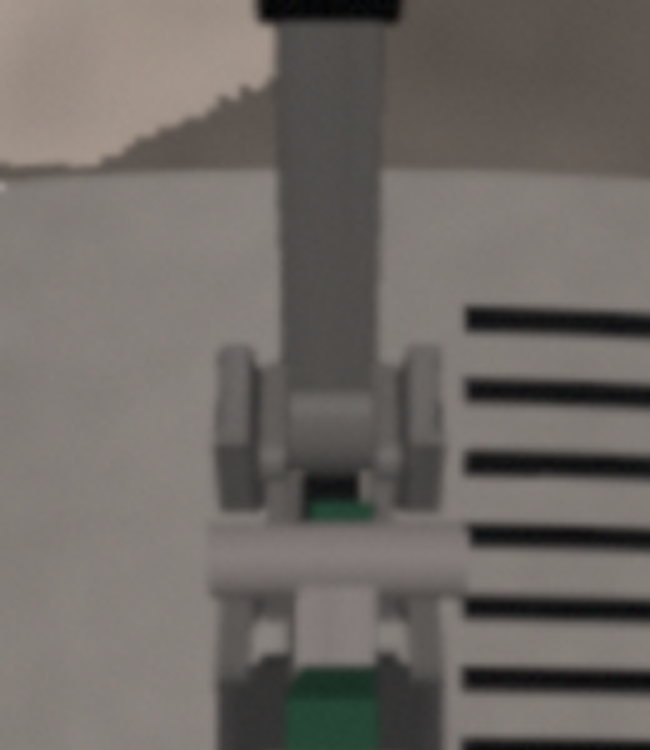

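View pics/d2.png

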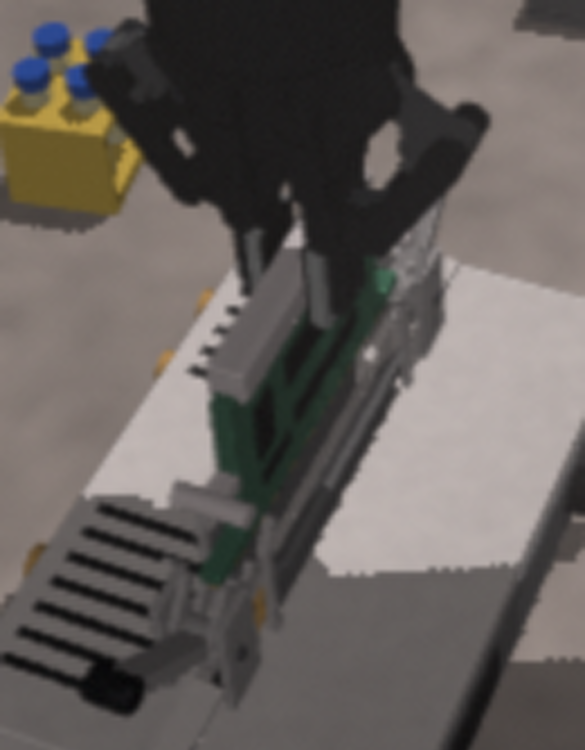

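```bash
python3 -c "
from h import *
z=.1568
for r in (69,89,101.6): print(r,[toolpt((300,r),z-h)[0] for h in (.098,.088,.063,.045)])
print('inner end',[toolpt((300,136),z-h)[0] for h in (.098,.088,.063)])
print('pin',toolpt((317.5,112),.0395),toolpt((317.5,112),.0410), 'foot end row',toolpt((317,100),.0785),toolpt((317,100),.0685))
print('axle mid',toolpt((316.3,84),z-.073),'xplate',toolpt((293.5,95),z-.098),toolpt((338.3,95),z-.098))
C=[toolpt(p,z-.045) for p in [(316,34)]];print(C)
"
```

```text
69 [np.float64(-0.0956917941089498), np.float64(-0.09692569993585945), np.float64(-0.10001046450313356), np.float64(-0.10223149499157091)]
89 [np.float64(-0.0838438903637848), np.float64(-0.08442597027769337), np.float64(-0.0858811700624648), np.float64(-0.08692891390750024)]
101.6 [np.float64(-0.0764314928981959), np.float64(-0.07660577132675682), np.float64(-0.07704146739815912), np.float64(-0.07735516856956878)]
inner end [np.float64(-0.056175212548564266), np.float64(-0.0552350686525606), np.float64(-0.05288470891255144)]
pin [-0.0706  0.0395  0.0007] [-0.0706  0.041   0.0007] foot end row [-0.0778  0.0785  0.0006] [-0.0775  0.0685  0.0005]
axle mid [-0.0886  0.0838  0.0001] xplate [-0.0804  0.0588 -0.0131] [-0.0803  0.0588  0.0128]
[array([-0.1296,  0.1118, -0.    ])]
```

Emit:
drive_tool --moves '[[[0, 0.006, -0.0005, 0], [0, 0.012, -0.0005, 0], [0, 0.018, -0.0005, 0], [0, 0.022, -0.0005, 0], [0, 0.022, -0.0005, 0], [0, 0.022, -0.0005, 0]]]'

```text
t: 7.15
tool_pos: [0.497, 0.1832, 0.1343]
tool_rot: [-1.247, 1.148, -1.148]
contact_force: [0.1, -0.1, -2.7]
gripper_width: 0.158
```

Emit:
drive_tool --moves '[[[0, 0.0015, 0, 0], [0, 0.003, 0, 0], [0, 0.003, 0, 0]]]'

```text
t: 7.45
tool_pos: [0.4969, 0.1832, 0.1312]
tool_rot: [-1.247, 1.148, -1.148]
contact_force: [-0.6, -0.4, -1.2]
gripper_width: 0.155
```

Emit:
drive_tool --moves '[[[0, 0.001, 0, 0], [0, 0.002, 0, 0], [0, 0.002, 0, 0]]]'

```text
t: 7.75
tool_pos: [0.4969, 0.1833, 0.1292]
tool_rot: [-1.247, 1.148, -1.148]
contact_force: [0.1, 0.2, -2.6]
gripper_width: 0.156
```

Emit:
drive_tool --moves '[[[0, 0.001, 0, 0], [0, 0.0015, 0, 0], [0, 0.0015, 0, 0]]]'

```text
t: 8.05
tool_pos: [0.4969, 0.1831, 0.1277]
tool_rot: [-1.248, 1.148, -1.148]
contact_force: [0.8, 0.7, -2.7]
gripper_width: 0.155
```

Emit:
drive_tool --moves '[[[0, 0.001, 0, 0], [0, 0.0015, 0, 0], [0, 0.0015, 0, 0]]]'

```text
t: 8.35
tool_pos: [0.497, 0.1833, 0.1263]
tool_rot: [-1.247, 1.148, -1.148]
contact_force: [-0.1, 0.6, -1.2]
gripper_width: 0.159
```

Emit:
drive_tool --moves '[[[0, 0.001, 0, 0], [0, 0.001, 0, 0], [0, 0.001, 0, 0]]]'

```text
t: 8.65
tool_pos: [0.4971, 0.1834, 0.1255]
tool_rot: [-1.247, 1.147, -1.148]
contact_force: [-0.4, 0.2, 0.3]
gripper_width: 0.155
```

```bash
python3 -c "
from h import *
rel((.4964,.1864,.156),4.75)
for n in ('wrist','side'):
  im=manip.grab_frame(n);cv2.imwrite('pics/e_%s.png'%n,im[:,:,::-1])
im=cv2.imread('pics/e_wrist.png')
cv2.imwrite('pics/e1.png',cv2.resize(im[0:160,250:380],None,fx=4,fy=4,interpolation=cv2.INTER_CUBIC)[:750])
im=cv2.imread('pics/e_side.png')
cv2.imwrite('pics/e2.png',cv2.resize(im[190:360,220:350],None,fx=4.5,fy=4.5,interpolation=cv2.INTER_CUBIC)[:750])
"
```

```text
t 8.65 pos [0.4971 0.1834 0.1255] zyaw 4.77 F [-0.383   0.215   0.3264] w 0.155 -> rel [-0.003  -0.0305 -0.0005  0.0003]
```

View pics/e1.png

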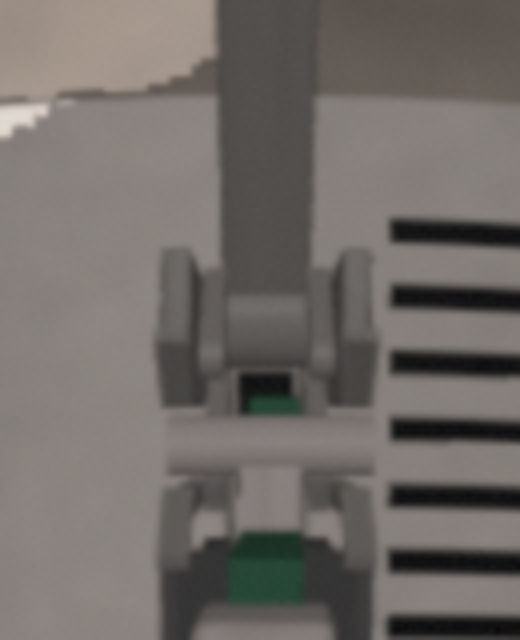

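View pics/e2.png

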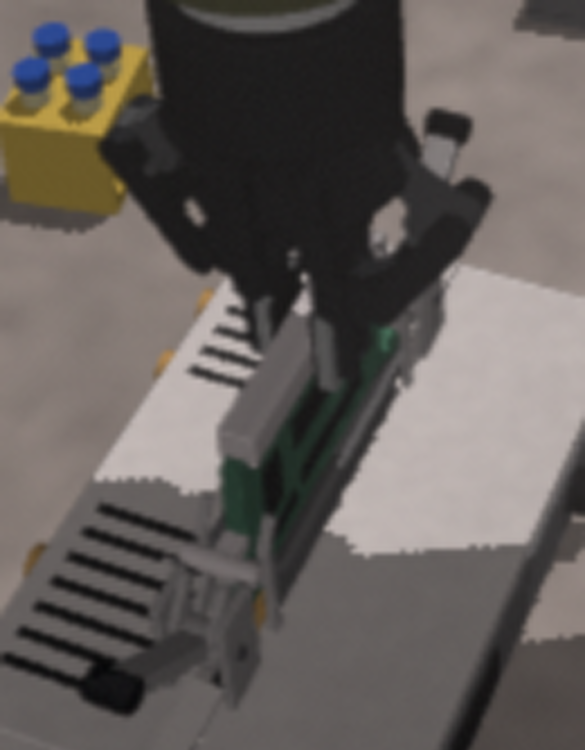

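Emit:
drive_tool --moves '[[[0, 0, 0, 0], [0, 0, 0, 0], [0, 0, 0, 0], [0, 0, 0, 0], [0, 0, 0, 0], [0, 0, 0, 0]]]' --jaw 0.4

```text
t: 9.35
tool_pos: [0.497, 0.1832, 0.1253]
tool_rot: [-1.247, 1.148, -1.148]
contact_force: [-0.2, 0.1, 0.1]
gripper_width: 0.601
```

Emit:
drive_tool --moves '[[[0, -0.005, 0, 0], [0, -0.02, 0, 0], [0, -0.045, 0, 0], [0, -0.08, 0, 0], [0, -0.1, 0, 0], [0, -0.1, 0, 0], [0, -0.1, 0, 0], [0, -0.1, 0, 0]]]'

```text
t: 10.15
tool_pos: [0.4966, 0.183, 0.2249]
tool_rot: [-1.248, 1.148, -1.148]
contact_force: [-0.5, -0.7, -0.4]
gripper_width: 0.601
```

```bash
python3 -c "
from h import *
rel((.4964,.1864,.156),4.75)
for n in ('wrist','side'):
  im=manip.grab_frame(n);cv2.imwrite('pics/f_%s.png'%n,im[:,:,::-1])
im=cv2.imread('pics/f_side.png')
cv2.imwrite('pics/f2.png',cv2.resize(im[190:360,220:350],None,fx=4.5,fy=4.5,interpolation=cv2.INTER_CUBIC)[:750])
"
```

```text
t 10.15 pos [0.4966 0.183  0.2249] zyaw 4.75 F [-0.5304 -0.7399 -0.4339] w 0.601 -> rel [-0.0035  0.0689  0.0001  0.0001]
```

View pics/f_wrist.png

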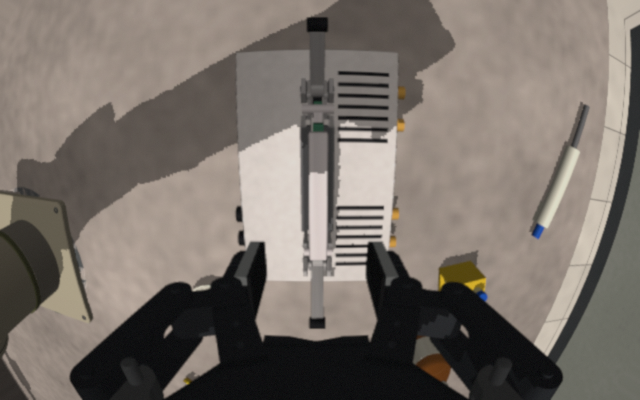

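View pics/f2.png

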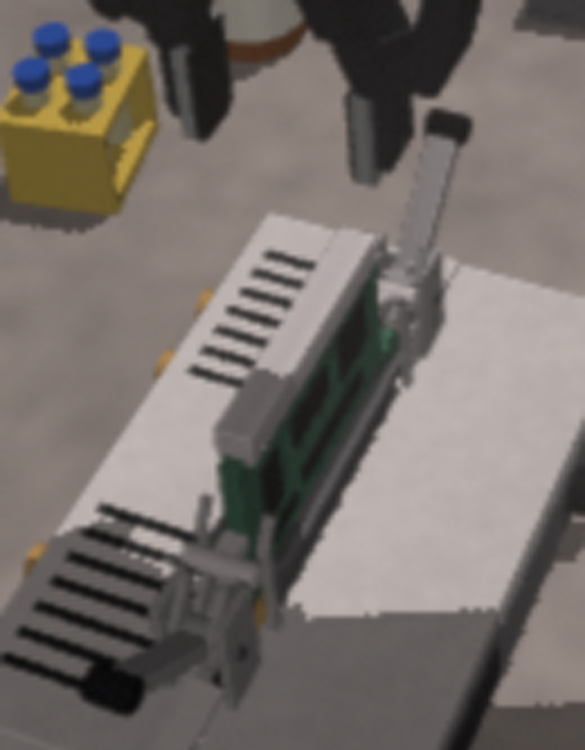

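Emit:
drive_tool --moves '[[[-0.04, 0, 0, 0], [-0.08, 0, 0, 0], [-0.12, 0, 0, 0], [-0.155, 0, 0, 0], [-0.172, 0, 0, 0], [-0.172, 0, 0, 0], [-0.172, 0, 0, 0], [-0.172, 0, 0, 0]]]' --jaw 1.0 --grip_force 20

```text
t: 11.05
tool_pos: [0.4832, 0.3533, 0.2249]
tool_rot: [-1.248, 1.149, -1.15]
contact_force: [0.1, -0.9, -0.4]
gripper_width: 0.001
```

```bash
cat >> h.py <<'E'
BC=np.array([.4973,.1869]); BY=np.array([-.0828,.9966]); BX=np.array([.9966,.0828])
def bp(s=None):
    s=s or manip.read_state(); d=s["tool_pos"][:2]-BC; f=s["contact_force"]
    print("t",round(s["t"],2),"bay xy mm",1000*BX@d,1000*BY@d,"z",1000*s["tool_pos"][2],"Fy",BY@f[:2],"Fx",BX@f[:2],"Fz",f[2],"w",s["gripper_width"])
E
python3 -c "
from h import *
bp()
for n in ('wrist','side'):
  im=manip.grab_frame(n);cv2.imwrite('pics/g_%s.png'%n,im[:,:,::-1])
"
```

```text
t 11.05 bay xy mm -0.2370014972019704 166.95601451283315 z 224.9183609791745 Fy -0.9306791945513102 Fx 0.04909236052300785 Fz -0.4217790325749657 w 0.0011630177975165978
```

View pics/g_wrist.png

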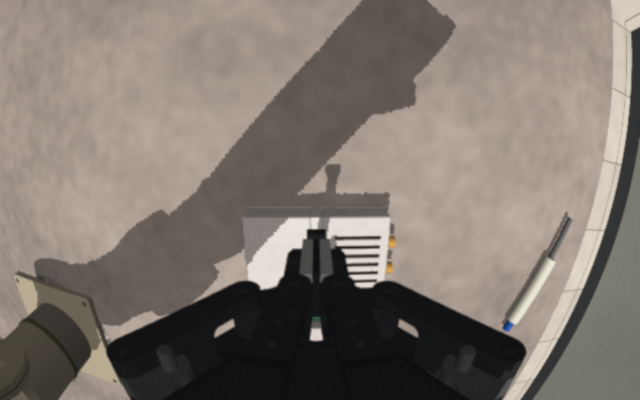

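View pics/g_side.png

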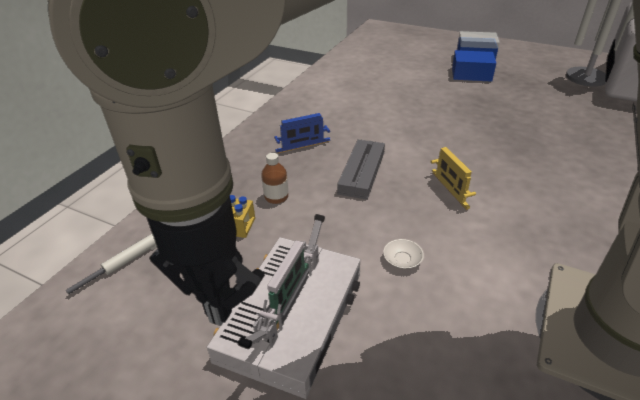

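```bash
python3 -c "
from h import *
im=cv2.imread('pics/g_wrist.png');cv2.imwrite('pics/g1.png',cv2.resize(im[200:300,260:370],None,fx=6,fy=6,interpolation=cv2.INTER_CUBIC))
print([toolpt((317,r),.2249-.11) for r in (229,233,237)])"
```

```text
[array([0.0257, 0.1149, 0.0007]), array([0.0293, 0.1149, 0.0007]), array([0.033 , 0.1149, 0.0007])]
```

View pics/g1.png

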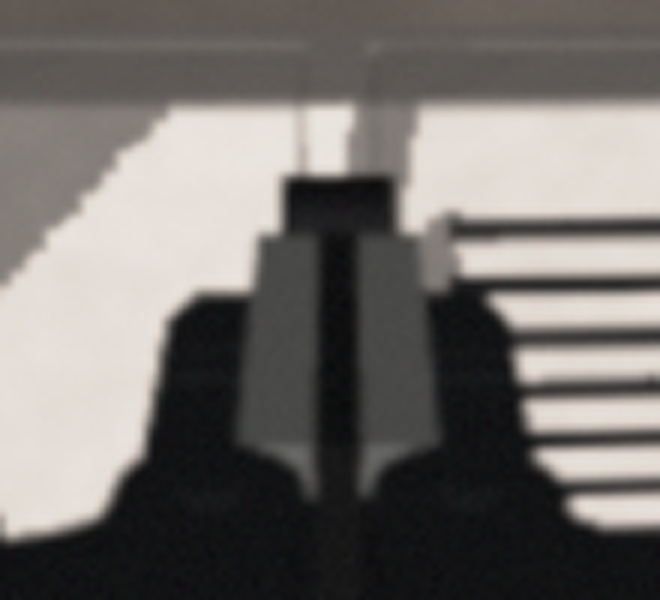

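Emit:
drive_tool --moves '[[[0, 0.03, 0, 0], [0, 0.06, 0, 0], [0, 0.085, 0, 0], [0, 0.1, 0, 0], [0, 0.107, 0, 0], [0, 0.107, 0, 0], [0.005, 0.107, 0, 0], [0.009, 0.107, 0, 0], [0.009, 0.107, 0, 0]]]'

```text
t: 12.05
tool_pos: [0.4842, 0.3449, 0.1191]
tool_rot: [-1.246, 1.148, -1.149]
contact_force: [0.5, 0.2, 0.6]
gripper_width: 0.002
```

```bash
python3 -c "
from h import *
bp()"
```

```text
t 12.05 bay xy mm 0.020497457092466195 158.55646873136513 z 119.07423930432728 Fy 0.14760451684026396 Fx 0.4752581247878761 Fz 0.5552201228827662 w 0.001534615302187459
```

Emit:
drive_tool --moves '[[[0.002, 0, 0, 0], [0.004, 0, 0, 0], [0.006, 0, 0, 0], [0.008, 0, 0, 0]]]'

```text
t: 12.45
tool_pos: [0.4841, 0.3382, 0.1184]
tool_rot: [-1.246, 1.148, -1.147]
contact_force: [0.7, 5.4, 0.3]
gripper_width: -0.005
```

Emit:
drive_tool --moves '[[[0.0015, 0, 0, 0], [0.003, 0, 0, 0], [0.0045, -0.001, 0, 0]]]'

```text
t: 12.75
tool_pos: [0.4842, 0.3363, 0.1205]
tool_rot: [-1.243, 1.147, -1.143]
contact_force: [-0.3, 11.5, 3.4]
gripper_width: -0.002
```

Emit:
drive_tool --moves '[[[0, 0, 0, 0]]]'

```text
t: 12.85
tool_pos: [0.4842, 0.3362, 0.1207]
tool_rot: [-1.243, 1.147, -1.144]
contact_force: [-0.8, 9.2, 4.2]
gripper_width: 0.001
```

```bash
python3 -c "
from h import *
bp()
for n in ('wrist',):
  im=manip.grab_frame(n)[:,:,::-1];cv2.imwrite('pics/i1.png',cv2.resize(im[190:290,260:370],None,fx=6,fy=6,interpolation=cv2.INTER_CUBIC))
im=manip.grab_frame('side')[:,:,::-1];cv2.imwrite('pics/i2.png',cv2.resize(im[220:390,180:350],None,fx=4,fy=4,interpolation=cv2.INTER_CUBIC))
bp()
"
```

```text
t 12.85 bay xy mm -0.6996446303534386 149.88578325783544 z 120.69829255714862 Fy 9.232545885462486 Fx -0.06679211191098047 Fz 4.208093304813832 w 0.0006950940893125092
t 12.95 bay xy mm -0.669521849001508 149.86119802818604 z 120.67905900284583 Fy 8.56024667325319 Fx -0.36997112891876044 Fz 5.28984564698063 w 0.004742229882943301
```

View pics/i1.png

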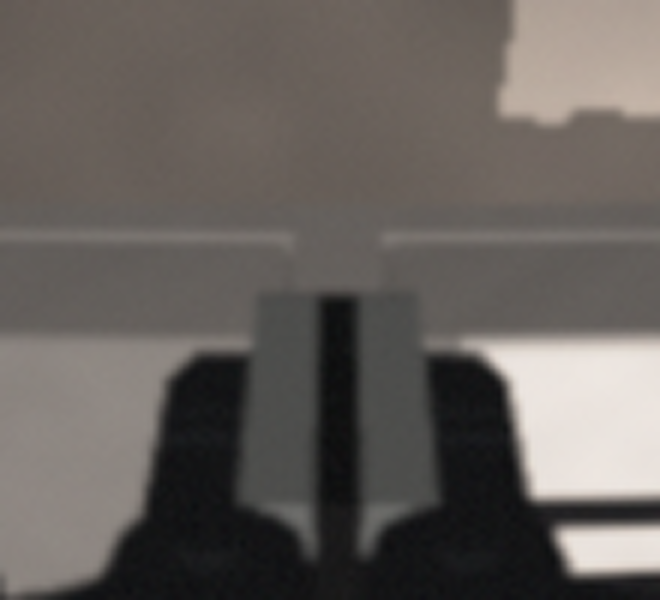

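View pics/i2.png

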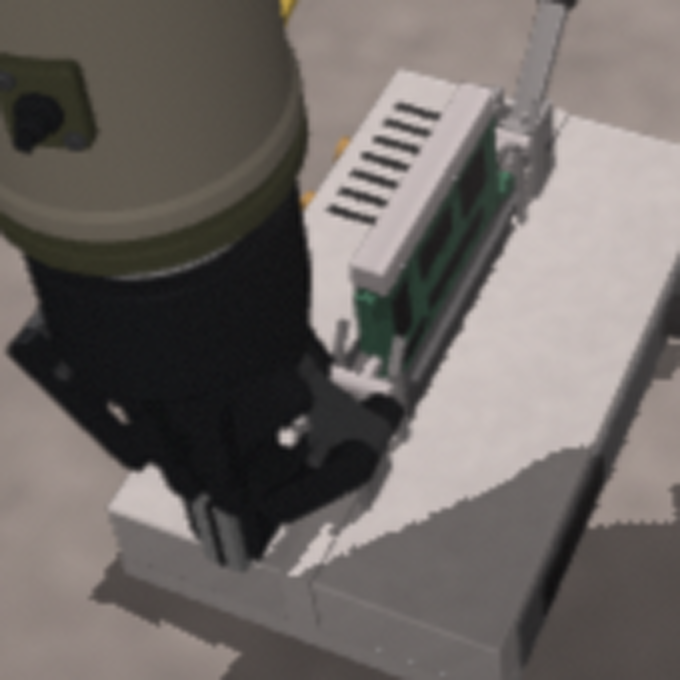

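Emit:
drive_tool --moves '[[[0.0005, -0.002, 0, 0], [0.001, -0.004, 0, 0], [0.0015, -0.006, 0, 0]]]'

```text
t: 13.25
tool_pos: [0.4845, 0.3323, 0.1254]
tool_rot: [-1.247, 1.148, -1.147]
contact_force: [0.3, 3.5, -1.9]
gripper_width: 0.0
```

Emit:
drive_tool --moves '[[[0.001, -0.001, 0, 0], [0.002, -0.002, 0, 0], [0.003, -0.003, 0, 0]]]'

```text
t: 13.55
tool_pos: [0.4848, 0.329, 0.1285]
tool_rot: [-1.247, 1.148, -1.147]
contact_force: [0.6, 5.2, -0.2]
gripper_width: -0.005
```

Emit:
drive_tool --moves '[[[0.0015, -0.0013, 0, 0], [0.003, -0.0026, 0, 0], [0.0045, -0.0037, 0, 0], [0.006, -0.0047, 0, 0]]]'

```text
t: 13.95
tool_pos: [0.4853, 0.323, 0.1333]
tool_rot: [-1.247, 1.148, -1.147]
contact_force: [-0.4, 5.3, 0.2]
gripper_width: 0.002
```

Emit:
drive_tool --moves '[[[0.0015, -0.001, 0, 0], [0.003, -0.002, 0, 0], [0.0045, -0.003, 0, 0], [0.006, -0.0038, 0, 0]]]'

```text
t: 14.35
tool_pos: [0.4858, 0.317, 0.1371]
tool_rot: [-1.247, 1.148, -1.147]
contact_force: [-0.8, 4.4, 0.5]
gripper_width: 0.001
```

```bash
python3 -c "
from h import *
bp()"
```

```text
t 14.35 bay xy mm -0.6855683421810631 130.58362232347645 z 137.08554173053852 Fy 4.4183568313454025 Fx -0.47889907148818084 Fz 0.45790842316722924 w 0.0009436621384520947
```

Emit:
drive_tool --moves '[[[0.0015, -0.0008, 0, 0], [0.003, -0.0016, 0, 0], [0.0045, -0.0022, 0, 0], [0.006, -0.0028, 0, 0]]]'

```text
t: 14.75
tool_pos: [0.4863, 0.3112, 0.14]
tool_rot: [-1.247, 1.148, -1.147]
contact_force: [-0.5, 6.5, 1.6]
gripper_width: -0.002
```

Emit:
drive_tool --moves '[[[0.0015, -0.0006, 0, 0], [0.003, -0.001, 0, 0], [0.003, -0.001, 0, 0]]]'

```text
t: 15.05
tool_pos: [0.4866, 0.3082, 0.1412]
tool_rot: [-1.246, 1.148, -1.147]
contact_force: [-0.9, 4.6, 3.4]
gripper_width: -0.004
```

Emit:
drive_tool --moves '[[[-0.01, 0, 0, 0], [-0.018, -0.01, 0, 0], [-0.018, -0.04, 0, 0], [-0.01, -0.07, 0, 0], [0.03, -0.08, 0, 0], [0.075, -0.08, 0, 0], [0.12, -0.08, 0, 0], [0.165, -0.08, 0, 0], [0.21, -0.08, 0, 0], [0.25, -0.08, 0, 0], [0.28, -0.08, 0, 0], [0.29, -0.08, 0, 0]]]'

```text
t: 16.25
tool_pos: [0.5108, 0.0151, 0.221]
tool_rot: [-1.247, 1.151, -1.152]
contact_force: [0.1, -0.2, -0.2]
gripper_width: 0.006
```

Emit:
drive_tool --moves '[[[0, 0, 0, 0], [0, 0, 0, 0], [0, 0, 0, 0]]]'

```text
t: 16.55
tool_pos: [0.5106, 0.0208, 0.2208]
tool_rot: [-1.248, 1.146, -1.146]
contact_force: [0.5, -0.4, 0.4]
gripper_width: 0.002
```

```bash
python3 -c "
from h import *
bp()
im=manip.grab_frame('wrist')[:,:,::-1];cv2.imwrite('pics/j1.png',im)
im=manip.grab_frame('side')[:,:,::-1];cv2.imwrite('pics/j2.png',cv2.resize(im[200:370,200:370],None,fx=3.5,fy=3.5,interpolation=cv2.INTER_CUBIC))
"
```

```text
t 16.55 bay xy mm -0.5390979854882385 -166.6391424966443 z 220.79103423438104 Fy -0.3909836214922986 Fx 0.4562233748560033 Fz 0.39907344693121344 w 0.0017048333123559447
```

View pics/j1.png

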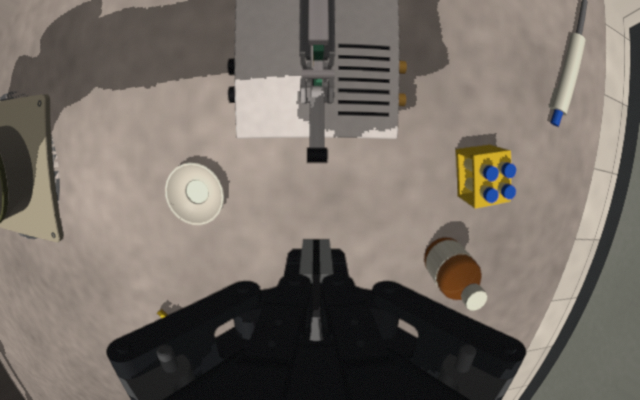

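View pics/j2.png

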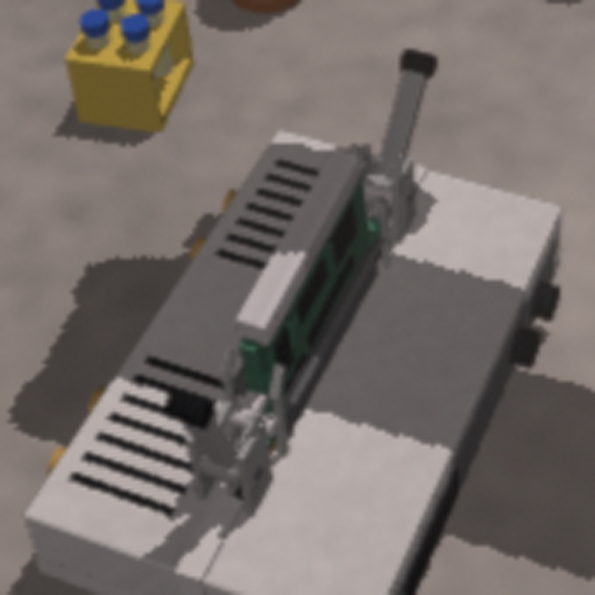

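```bash
python3 -c "
from h import *
print([toolpt((317,r),.2208-.108) for r in (149,155,162)])"
```

```text
[array([-0.041 ,  0.1128,  0.0007]), array([-0.0364,  0.1128,  0.0007]), array([-0.0309,  0.1128,  0.0007])]
```

Emit:
drive_tool --moves '[[[0, 0.03, 0, 0], [0, 0.06, 0, 0], [0, 0.085, 0, 0], [0, 0.1, 0, 0], [0, 0.102, 0, 0], [-0.004, 0.102, 0, 0], [-0.008, 0.102, 0, 0], [-0.012, 0.102, 0, 0], [-0.014, 0.102, 0, 0]]]'

```text
t: 17.55
tool_pos: [0.5099, 0.0334, 0.1194]
tool_rot: [-1.247, 1.146, -1.148]
contact_force: [-0.3, -0.8, -0.3]
gripper_width: 0.004
```

Emit:
drive_tool --moves '[[[-0.001, 0, 0, 0], [-0.002, 0, 0, 0], [-0.003, 0, 0, 0]]]'

```text
t: 17.85
tool_pos: [0.5093, 0.0356, 0.1187]
tool_rot: [-1.247, 1.148, -1.148]
contact_force: [-0.0, 1.3, -1.0]
gripper_width: 0.0
```

```bash
python3 -c "
from h import *
bp()"
```

```text
t 17.85 bay xy mm -0.5956793064738264 -151.76573677714214 z 118.6707031518028 Fy 1.289972423915953 Fx 0.062181871074269326 Fz -0.9741766602226026 w 0.00042176604589084273
```

Next I'll use arc-following moves, rising and pushing inward.

Emit:
drive_tool --moves '[[[-0.001, 0, 0, 0], [-0.002, 0, 0, 0], [-0.003, -0.001, 0, 0]]]'

```text
t: 18.15
tool_pos: [0.5089, 0.0387, 0.1195]
tool_rot: [-1.247, 1.148, -1.148]
contact_force: [-0.1, 0.4, -0.9]
gripper_width: -0.0
```

Emit:
drive_tool --moves '[[[-0.001, -0.0015, 0, 0], [-0.002, -0.003, 0, 0], [-0.003, -0.0045, 0, 0]]]'

```text
t: 18.45
tool_pos: [0.5087, 0.0412, 0.1241]
tool_rot: [-1.248, 1.148, -1.149]
contact_force: [-0.6, -3.2, -2.4]
gripper_width: 0.0
```

```bash
python3 -c "
from h import *
bp()"
```

```text
t 18.45 bay xy mm -0.7044678500010451 -146.1569635060286 z 124.11008074254889 Fy -3.1850423240851886 Fx -0.8760284160761096 Fz -2.3738050951861003 w 0.00035597356517016174
```

Emit:
drive_tool --moves '[[[-0.0015, -0.0015, 0, 0], [-0.003, -0.0029, 0, 0], [-0.0045, -0.0042, 0, 0], [-0.006, -0.0053, 0, 0]]]'

```text
t: 18.85
tool_pos: [0.5083, 0.0461, 0.1296]
tool_rot: [-1.249, 1.148, -1.15]
contact_force: [-0.9, -8.7, 1.7]
gripper_width: 0.0
```

Emit:
drive_tool --moves '[[[-0.0015, -0.0012, 0, 0], [-0.003, -0.0023, 0, 0], [-0.0045, -0.0033, 0, 0], [-0.006, -0.0043, 0, 0]]]'

```text
t: 19.25
tool_pos: [0.508, 0.0512, 0.1342]
tool_rot: [-1.249, 1.148, -1.152]
contact_force: [-1.5, -10.8, 6.5]
gripper_width: -0.001
```

Emit:
drive_tool --moves '[[[-0.0015, -0.001, 0, 0], [-0.003, -0.0019, 0, 0], [-0.0045, -0.0027, 0, 0], [-0.006, -0.0035, 0, 0]]]'

```text
t: 19.65
tool_pos: [0.5077, 0.0565, 0.1381]
tool_rot: [-1.249, 1.148, -1.153]
contact_force: [-3.2, -12.8, 9.8]
gripper_width: -0.0
```

Emit:
drive_tool --moves '[[[-0.0015, -0.0007, 0, 0], [-0.003, -0.0014, 0, 0], [-0.0045, -0.002, 0, 0], [-0.006, -0.0026, 0, 0]]]'

```text
t: 20.05
tool_pos: [0.5077, 0.0636, 0.1408]
tool_rot: [-1.247, 1.147, -1.152]
contact_force: [0.7, -8.5, 6.6]
gripper_width: -0.001
```

```bash
python3 -c "
from h import *
bp()"
```

```text
t 20.05 bay xy mm 0.2052234172303649 -123.70880555593024 z 140.83215765233706 Fy -8.486932261727828 Fx -0.03590061672855756 Fz 6.588255127063578 w -0.0010492039672925378
```

Emit:
drive_tool --moves '[[[0.008, 0, 0, 0], [0.01, 0.006, 0, 0], [0.01, 0.006, 0, 0], [0.005, 0.006, 0, 0], [0.003, 0.006, 0, 0]]]'

```text
t: 20.55
tool_pos: [0.5068, 0.0636, 0.1337]
tool_rot: [-1.248, 1.147, -1.147]
contact_force: [-1.1, -4.7, -0.4]
gripper_width: -0.002
```

```bash
python3 -c "
from h import *
bp()"
```

```text
t 20.55 bay xy mm -0.7478027540917495 -123.62140120351255 z 133.73660751058614 Fy -4.622365519234898 Fx -1.4450818863070167 Fz -0.4293657821158151 w -0.0023863508714154374
```

Emit:
drive_tool --moves '[[[-0.001, -0.0005, 0, 0], [-0.002, -0.001, 0, 0], [-0.003, -0.0014, 0, 0]]]'

```text
t: 20.85
tool_pos: [0.5066, 0.0651, 0.135]
tool_rot: [-1.248, 1.148, -1.148]
contact_force: [-0.8, -4.3, -1.8]
gripper_width: -0.002
```

Emit:
drive_tool --moves '[[[-0.001, -0.0005, 0, 0], [-0.002, -0.0009, 0, 0]]]'

```text
t: 21.05
tool_pos: [0.5065, 0.0673, 0.1361]
tool_rot: [-1.248, 1.148, -1.148]
contact_force: [-1.7, -4.5, -1.3]
gripper_width: -0.001
```

Emit:
drive_tool --moves '[[[-0.001, -0.0003, 0, 0], [-0.002, -0.0006, 0, 0], [-0.003, -0.0008, 0, 0]]]'

```text
t: 21.35
tool_pos: [0.5063, 0.0702, 0.1372]
tool_rot: [-1.248, 1.148, -1.149]
contact_force: [-3.0, -6.3, 2.9]
gripper_width: 0.006
```

Emit:
drive_tool --moves '[[[-0.001, -0.0003, 0, 0], [-0.002, -0.0006, 0, 0], [-0.002, -0.0006, 0, 0]]]'

```text
t: 21.65
tool_pos: [0.5062, 0.0721, 0.1379]
tool_rot: [-1.248, 1.148, -1.149]
contact_force: [-3.1, -5.8, 3.1]
gripper_width: -0.001
```

Emit:
drive_tool --moves '[[[-0.001, -0.0003, 0, 0], [-0.002, -0.0005, 0, 0], [-0.002, -0.0005, 0, 0]]]'

```text
t: 21.95
tool_pos: [0.5061, 0.0741, 0.1385]
tool_rot: [-1.248, 1.148, -1.149]
contact_force: [-2.7, -5.4, 3.2]
gripper_width: -0.003
```

Emit:
drive_tool --moves '[[[-0.001, -0.0004, 0, 0], [-0.0015, -0.0006, 0, 0]]]'

```text
t: 22.15
tool_pos: [0.506, 0.0756, 0.139]
tool_rot: [-1.248, 1.148, -1.149]
contact_force: [-1.6, -6.6, 1.8]
gripper_width: 0.004
```

Emit:
drive_tool --moves '[[[-0.001, -0.0004, 0, 0], [-0.0015, -0.0006, 0, 0]]]'

```text
t: 22.35
tool_pos: [0.5058, 0.0771, 0.1395]
tool_rot: [-1.248, 1.148, -1.149]
contact_force: [-1.7, -6.0, 1.9]
gripper_width: -0.005
```

Emit:
drive_tool --moves '[[[-0.001, -0.0004, 0, 0], [-0.0015, -0.0005, 0, 0]]]'

```text
t: 22.55
tool_pos: [0.5057, 0.0787, 0.1399]
tool_rot: [-1.248, 1.148, -1.149]
contact_force: [-1.2, -5.9, 0.5]
gripper_width: 0.001
```

Emit:
drive_tool --moves '[[[-0.001, -0.0002, 0, 0], [-0.0015, -0.0003, 0, 0]]]'

```text
t: 22.75
tool_pos: [0.5056, 0.0802, 0.1403]
tool_rot: [-1.248, 1.148, -1.149]
contact_force: [-1.8, -6.7, 2.2]
gripper_width: 0.005
```

Emit:
drive_tool --moves '[[[-0.001, -0.0001, 0, 0], [-0.0015, -0.0001, 0, 0]]]'

```text
t: 22.95
tool_pos: [0.5055, 0.0816, 0.1405]
tool_rot: [-1.248, 1.148, -1.149]
contact_force: [-2.0, -7.3, 4.2]
gripper_width: -0.002
```

Emit:
drive_tool --moves '[[[-0.001, -0.0001, 0, 0], [-0.0015, -0.0001, 0, 0]]]'

```text
t: 23.15
tool_pos: [0.5055, 0.0831, 0.1407]
tool_rot: [-1.248, 1.147, -1.149]
contact_force: [-1.8, -6.7, 3.2]
gripper_width: 0.003
```

Emit:
drive_tool --moves '[[[-0.001, 0, 0, 0], [-0.0015, 0, 0, 0]]]'

```text
t: 23.35
tool_pos: [0.5055, 0.0846, 0.1408]
tool_rot: [-1.247, 1.147, -1.149]
contact_force: [-1.8, -7.1, 4.5]
gripper_width: -0.006
```

Emit:
drive_tool --moves '[[[-0.001, 0, 0, 0], [-0.0015, 0, 0, 0]]]'

```text
t: 23.55
tool_pos: [0.5055, 0.0861, 0.1409]
tool_rot: [-1.247, 1.147, -1.149]
contact_force: [-1.2, -5.9, 4.4]
gripper_width: 0.005
```

Emit:
drive_tool --moves '[[[-0.001, 0, 0, 0], [-0.0015, 0, 0, 0]]]'

```text
t: 23.75
tool_pos: [0.5054, 0.0876, 0.1409]
tool_rot: [-1.247, 1.147, -1.149]
contact_force: [-0.9, -6.4, 4.9]
gripper_width: -0.003
```

Emit:
drive_tool --moves '[[[-0.001, 0, 0, 0], [-0.0015, 0, 0, 0]]]'

```text
t: 23.95
tool_pos: [0.5054, 0.0892, 0.141]
tool_rot: [-1.247, 1.147, -1.149]
contact_force: [-1.0, -5.5, 5.1]
gripper_width: -0.0
```

Emit:
drive_tool --moves '[[[-0.001, 0, 0, 0], [-0.0015, 0, 0, 0]]]'

```text
t: 24.15
tool_pos: [0.5053, 0.0907, 0.141]
tool_rot: [-1.247, 1.147, -1.149]
contact_force: [-0.2, -5.9, 4.5]
gripper_width: 0.006
```

```bash
python3 -c "
from h import *
bp()
im=manip.grab_frame('wrist')[:,:,::-1];cv2.imwrite('pics/k1.png',cv2.resize(im[0:300,200:440],None,fx=2,fy=2,interpolation=cv2.INTER_CUBIC))
im=manip.grab_frame('side')[:,:,::-1];cv2.imwrite('pics/k2.png',cv2.resize(im[180:370,200:370],None,fx=3,fy=3,interpolation=cv2.INTER_CUBIC))
"
```

```text
t 24.15 bay xy mm 0.007995238734407186 -96.57143073036113 z 140.981198022258 Fy -5.836656164138713 Fx -0.6684331433946924 Fz 4.536220693142858 w 0.0061087729027032986
```

View pics/k1.png

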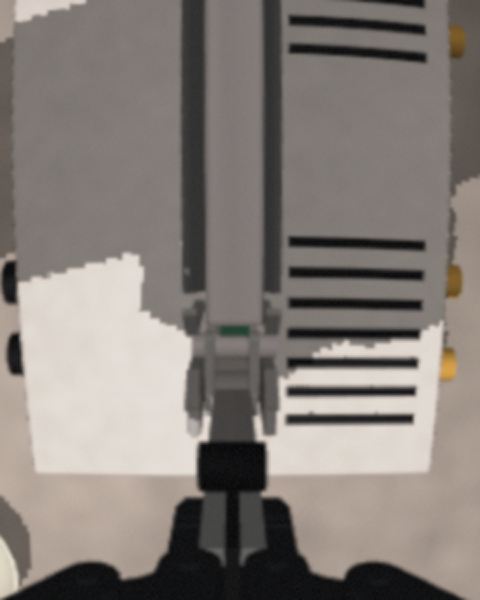

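View pics/k2.png

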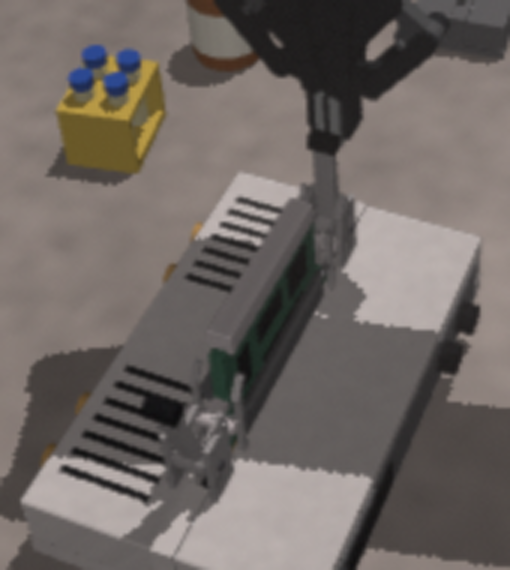

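```bash
python3 -c "
from h import *
print(toolpt((316,221),.003),toolpt((316,245),.003),toolpt((316,245),.009), toolpt((316.5,250),.0))"
```

```text
[-0.0246  0.003  -0.0002] [-0.0131  0.003  -0.0002] [-0.0102  0.009  -0.0002] [-0.012  0.     0.   ]
```

Emit:
drive_tool --moves '[[[-0.001, 0.0, 0, 0], [-0.0015, 0.0, 0, 0]]]'

```text
t: 24.45
tool_pos: [0.5052, 0.0919, 0.141]
tool_rot: [-1.247, 1.147, -1.15]
contact_force: [0.2, -6.9, 5.0]
gripper_width: 0.001
```

Emit:
drive_tool --moves '[[[-0.001, 0.0, 0, 0], [-0.0015, 0.0, 0, 0]]]'

```text
t: 24.65
tool_pos: [0.5052, 0.093, 0.1411]
tool_rot: [-1.247, 1.147, -1.15]
contact_force: [-0.3, -9.4, 5.1]
gripper_width: 0.003
```

Emit:
drive_tool --moves '[[[-0.0008, 0.0, 0, 0], [-0.0008, 0.0, 0, 0]]]'

```text
t: 24.85
tool_pos: [0.5051, 0.0936, 0.1411]
tool_rot: [-1.247, 1.147, -1.151]
contact_force: [-2.1, -9.4, 6.2]
gripper_width: 0.003
```

Emit:
drive_tool --moves '[[[-0.0008, 0.0, 0, 0], [-0.0008, 0.0, 0, 0]]]'

```text
t: 25.05
tool_pos: [0.5051, 0.0941, 0.1411]
tool_rot: [-1.247, 1.147, -1.151]
contact_force: [-0.2, -9.0, 7.2]
gripper_width: 0.005
```

Emit:
drive_tool --moves '[[[0, -0.0015, 0, 0], [0, -0.002, 0, 0]]]'

```text
t: 25.25
tool_pos: [0.5046, 0.0941, 0.142]
tool_rot: [-1.248, 1.148, -1.15]
contact_force: [2.5, -8.7, -5.3]
gripper_width: -0.004
```

Emit:
drive_tool --moves '[[[-0.0008, -0.0005, 0, 0], [-0.0008, -0.0005, 0, 0]]]'

```text
t: 25.45
tool_pos: [0.5044, 0.0944, 0.1422]
tool_rot: [-1.248, 1.148, -1.151]
contact_force: [3.0, -9.8, -6.2]
gripper_width: -0.003
```

Emit:
drive_tool --moves '[[[-0.0008, 0.001, 0, 0], [-0.0008, 0.001, 0, 0]]]'

```text
t: 25.65
tool_pos: [0.5046, 0.0949, 0.142]
tool_rot: [-1.249, 1.148, -1.152]
contact_force: [0.3, -11.1, 3.3]
gripper_width: -0.004
```

Emit:
drive_tool --moves '[[[-0.0008, 0, 0, 0], [-0.0008, 0, 0, 0]]]'

```text
t: 25.85
tool_pos: [0.5045, 0.0954, 0.142]
tool_rot: [-1.249, 1.148, -1.152]
contact_force: [-1.1, -13.1, 3.8]
gripper_width: 0.002
```

Emit:
drive_tool --moves '[[[0.008, 0, 0, 0], [0.018, 0, 0, 0], [0.02, -0.02, 0, 0], [0.015, -0.05, 0, 0], [-0.01, -0.07, 0, 0], [-0.055, -0.07, 0, 0], [-0.1, -0.07, 0, 0], [-0.145, -0.07, 0, 0], [-0.19, -0.07, 0, 0], [-0.22, -0.07, 0, 0], [-0.235, -0.07, 0, 0], [-0.235, -0.07, 0, 0]]]'

```text
t: 27.05
tool_pos: [0.4832, 0.3351, 0.2118]
tool_rot: [-1.248, 1.146, -1.142]
contact_force: [-0.2, 0.2, -0.2]
gripper_width: 0.0
```

Emit:
drive_tool --moves '[[[0, 0, 0, 0], [0, 0, 0, 0]]]'

```text
t: 27.25
tool_pos: [0.4852, 0.3308, 0.2116]
tool_rot: [-1.247, 1.149, -1.15]
contact_force: [-0.7, -0.6, -0.2]
gripper_width: -0.001
```

```bash
python3 -c "
from h import *
bp()
im=manip.grab_frame('wrist')[:,:,::-1];cv2.imwrite('pics/l1.png',im)
im=manip.grab_frame('side')[:,:,::-1];cv2.imwrite('pics/l2.png',cv2.resize(im[180:370,200:370],None,fx=3,fy=3,interpolation=cv2.INTER_CUBIC))
"
```

```text
t 27.25 bay xy mm -0.1098816227926705 144.412592592444 z 211.6335045276558 Fy -0.5008680787642441 Fx -0.7719004617898539 Fz -0.1851654677418173 w -0.0005077162837034765
```

View pics/l2.png

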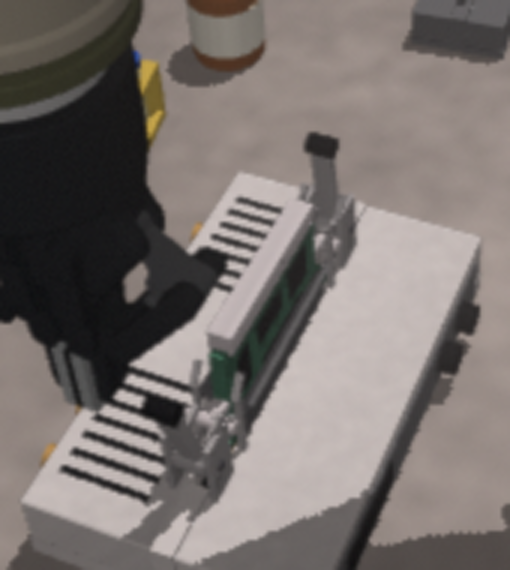

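Emit:
drive_tool --moves '[[[0, 0.03, 0, 0], [0, 0.055, 0, 0], [0, 0.07, 0, 0], [0, 0.077, 0, 0], [0.005, 0.077, 0, 0], [0.011, 0.077, 0, 0], [0.017, 0.077, 0, 0], [0.02, 0.077, 0, 0]]]'

```text
t: 28.15
tool_pos: [0.487, 0.3113, 0.1355]
tool_rot: [-1.246, 1.148, -1.149]
contact_force: [1.2, -0.0, -0.3]
gripper_width: -0.002
```

Emit:
drive_tool --moves '[[[0.001, 0, 0, 0], [0.002, 0, 0, 0], [0.003, 0, 0, 0]]]'

```text
t: 28.45
tool_pos: [0.4864, 0.3094, 0.1348]
tool_rot: [-1.247, 1.148, -1.148]
contact_force: [-0.1, -0.0, 0.4]
gripper_width: -0.001
```

```bash
python3 -c "
from h import *
bp()"
```

```text
t 28.45 bay xy mm -0.6802762516688678 122.97598670520183 z 134.81175756157828 Fy -0.00577646969366804 Fx -0.10831832881817431 Fz 0.4386988656325657 w -0.0009577383935327169
```

Emit:
drive_tool --moves '[[[0.0015, 0, 0, 0], [0.003, -0.0005, 0, 0], [0.0045, -0.001, 0, 0]]]'

```text
t: 28.75
tool_pos: [0.4867, 0.3055, 0.1358]
tool_rot: [-1.247, 1.148, -1.146]
contact_force: [0.7, 4.0, -1.3]
gripper_width: -0.0
```

Emit:
drive_tool --moves '[[[0.001, -0.0004, 0, 0], [0.002, -0.0008, 0, 0]]]'

```text
t: 28.95
tool_pos: [0.4869, 0.3031, 0.1366]
tool_rot: [-1.247, 1.148, -1.147]
contact_force: [-0.4, 5.1, -0.5]
gripper_width: -0.001
```

Emit:
drive_tool --moves '[[[0.001, -0.0004, 0, 0], [0.002, -0.0008, 0, 0]]]'

```text
t: 29.15
tool_pos: [0.4871, 0.3007, 0.1373]
tool_rot: [-1.247, 1.148, -1.148]
contact_force: [0.2, 4.4, -2.2]
gripper_width: -0.0
```

Emit:
drive_tool --moves '[[[0.001, -0.0002, 0, 0], [0.002, -0.0004, 0, 0]]]'

```text
t: 29.35
tool_pos: [0.4873, 0.2988, 0.1377]
tool_rot: [-1.247, 1.148, -1.148]
contact_force: [-0.6, 4.6, -0.4]
gripper_width: 0.001
```

Emit:
drive_tool --moves '[[[0.001, -0.0002, 0, 0], [0.002, -0.0003, 0, 0]]]'

```text
t: 29.55
tool_pos: [0.4875, 0.2969, 0.1381]
tool_rot: [-1.247, 1.148, -1.148]
contact_force: [-0.8, 5.1, 0.4]
gripper_width: -0.001
```

Emit:
drive_tool --moves '[[[0.001, -0.0001, 0, 0], [0.0015, -0.0002, 0, 0]]]'

```text
t: 29.75
tool_pos: [0.4876, 0.2955, 0.1384]
tool_rot: [-1.247, 1.148, -1.148]
contact_force: [-1.2, 4.4, -0.6]
gripper_width: 0.0
```

Emit:
drive_tool --moves '[[[0.001, -0.0001, 0, 0], [0.0015, -0.0002, 0, 0]]]'

```text
t: 29.95
tool_pos: [0.4877, 0.2942, 0.1386]
tool_rot: [-1.247, 1.148, -1.147]
contact_force: [-1.4, 5.4, -0.3]
gripper_width: -0.002
```

Emit:
drive_tool --moves '[[[0.001, -0.0001, 0, 0], [0.0015, -0.0001, 0, 0]]]'

```text
t: 30.15
tool_pos: [0.4878, 0.2929, 0.1388]
tool_rot: [-1.247, 1.148, -1.147]
contact_force: [-1.6, 6.5, 0.4]
gripper_width: 0.002
```

Emit:
drive_tool --moves '[[[0.001, -0.0001, 0, 0], [0.0015, -0.0001, 0, 0]]]'

```text
t: 30.35
tool_pos: [0.4879, 0.2916, 0.139]
tool_rot: [-1.246, 1.148, -1.147]
contact_force: [-1.4, 6.4, 0.7]
gripper_width: 0.001
```

Emit:
drive_tool --moves '[[[0.001, 0, 0, 0], [0.0015, 0, 0, 0]]]'

```text
t: 30.55
tool_pos: [0.488, 0.2903, 0.1391]
tool_rot: [-1.246, 1.148, -1.146]
contact_force: [-1.6, 6.7, 1.5]
gripper_width: -0.001
```

Emit:
drive_tool --moves '[[[0.001, 0, 0, 0], [0.0015, 0, 0, 0]]]'

```text
t: 30.75
tool_pos: [0.4881, 0.2889, 0.1392]
tool_rot: [-1.246, 1.147, -1.146]
contact_force: [-1.7, 6.5, 1.9]
gripper_width: 0.001
```

Emit:
drive_tool --moves '[[[0.001, 0, 0, 0], [0.0015, 0, 0, 0]]]'

```text
t: 30.95
tool_pos: [0.4883, 0.2877, 0.1393]
tool_rot: [-1.246, 1.147, -1.146]
contact_force: [-0.9, 7.9, 2.6]
gripper_width: -0.003
```

Emit:
drive_tool --moves '[[[0.001, 0, 0, 0], [0.0015, 0, 0, 0]]]'

```text
t: 31.15
tool_pos: [0.4883, 0.2868, 0.1394]
tool_rot: [-1.245, 1.147, -1.145]
contact_force: [-0.9, 10.2, 1.2]
gripper_width: 0.0
```

Emit:
drive_tool --moves '[[[0.001, 0, 0, 0], [0.0015, 0, 0, 0]]]'

```text
t: 31.35
tool_pos: [0.4883, 0.286, 0.1395]
tool_rot: [-1.244, 1.147, -1.144]
contact_force: [-1.0, 12.9, 0.7]
gripper_width: -0.001
```

Emit:
drive_tool --moves '[[[0.001, 0, 0, 0], [0.001, 0, 0, 0]]]'

```text
t: 31.55
tool_pos: [0.4883, 0.2854, 0.1395]
tool_rot: [-1.244, 1.147, -1.143]
contact_force: [-0.6, 13.5, 0.5]
gripper_width: 0.003
```

Emit:
drive_tool --moves '[[[-0.008, 0, 0, 0], [-0.018, 0, 0, 0], [-0.02, -0.02, 0, 0], [-0.015, -0.05, 0, 0], [0.01, -0.07, 0, 0], [0.055, -0.07, 0, 0], [0.1, -0.07, 0, 0], [0.145, -0.07, 0, 0], [0.185, -0.07, 0, 0], [0.21, -0.07, 0, 0], [0.22, -0.07, 0, 0], [0.22, -0.07, 0, 0]]]'

```text
t: 32.75
tool_pos: [0.5071, 0.0619, 0.2085]
tool_rot: [-1.247, 1.15, -1.15]
contact_force: [-0.9, 0.1, -0.7]
gripper_width: 0.004
```

Emit:
drive_tool --moves '[[[0, 0, 0, 0], [0, 0, 0, 0]]]'

```text
t: 32.95
tool_pos: [0.5068, 0.065, 0.2087]
tool_rot: [-1.248, 1.146, -1.146]
contact_force: [-0.4, -0.5, -0.7]
gripper_width: 0.001
```

```bash
python3 -c "
from h import *
bp()
im=manip.grab_frame('wrist')[:,:,::-1];cv2.imwrite('pics/m1.png',im)
im=manip.grab_frame('side')[:,:,::-1];cv2.imwrite('pics/m2.png',cv2.resize(im[180:370,200:370],None,fx=4,fy=4,interpolation=cv2.INTER_CUBIC)[:600])
"
```

```text
t 32.95 bay xy mm -0.6565325866062183 -122.24855376419009 z 208.65551405541092 Fy -0.49015851219273116 Fx -0.42341864827738657 Fz -0.6533638732597026 w 0.0008439483793491039
```

View pics/m2.png

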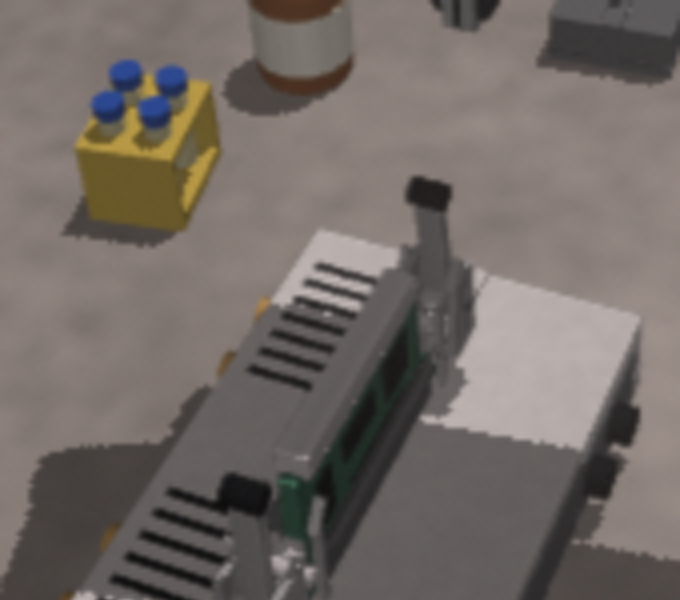

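View pics/m1.png

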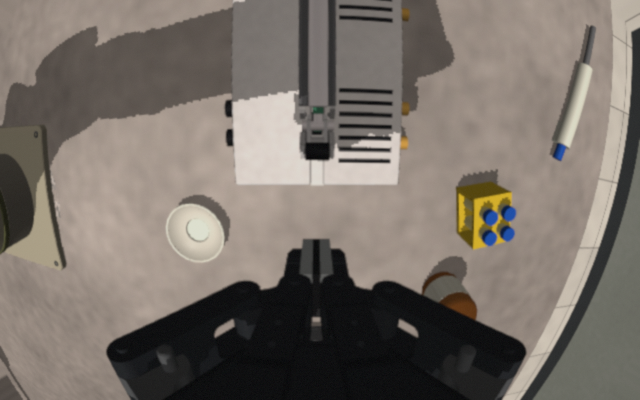

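Emit:
drive_tool --moves '[[[0, 0.03, 0, 0], [0, 0.055, 0, 0], [0, 0.068, 0, 0], [0, 0.071, 0, 0], [-0.005, 0.071, 0, 0], [-0.012, 0.071, 0, 0], [-0.02, 0.071, 0, 0], [-0.023, 0.071, 0, 0], [-0.023, 0.071, 0, 0]]]'

```text
t: 33.95
tool_pos: [0.5051, 0.0869, 0.138]
tool_rot: [-1.247, 1.146, -1.147]
contact_force: [-0.4, -0.7, -0.0]
gripper_width: -0.005
```

Emit:
drive_tool --moves '[[[-0.0015, 0, 0, 0], [-0.003, 0, 0, 0], [-0.003, 0, 0, 0]]]'

```text
t: 34.25
tool_pos: [0.5048, 0.089, 0.1376]
tool_rot: [-1.247, 1.148, -1.148]
contact_force: [0.0, -0.3, -1.3]
gripper_width: -0.002
```

Emit:
drive_tool --moves '[[[-0.001, 0, 0, 0], [-0.002, 0, 0, 0], [-0.002, 0, 0, 0]]]'

```text
t: 34.55
tool_pos: [0.5046, 0.0911, 0.1376]
tool_rot: [-1.247, 1.148, -1.148]
contact_force: [0.6, 0.2, 0.4]
gripper_width: 0.003
```

Emit:
drive_tool --moves '[[[-0.001, 0, 0, 0], [-0.002, 0, 0, 0], [-0.002, 0, 0, 0]]]'

```text
t: 34.85
tool_pos: [0.5045, 0.0931, 0.1376]
tool_rot: [-1.247, 1.148, -1.148]
contact_force: [0.8, -0.3, 0.7]
gripper_width: -0.002
```

Emit:
drive_tool --moves '[[[-0.001, 0, 0, 0], [-0.0015, 0, 0, 0], [-0.0015, 0, 0, 0]]]'

```text
t: 35.15
tool_pos: [0.5045, 0.0934, 0.1376]
tool_rot: [-1.248, 1.148, -1.15]
contact_force: [-0.2, -5.4, 1.4]
gripper_width: 0.001
```

Emit:
drive_tool --moves '[[[-0.001, 0, 0, 0], [-0.0015, 0, 0, 0], [-0.0015, 0, 0, 0]]]'

```text
t: 35.45
tool_pos: [0.5044, 0.0937, 0.1376]
tool_rot: [-1.249, 1.148, -1.151]
contact_force: [0.8, -8.9, 1.6]
gripper_width: -0.001
```

Emit:
drive_tool --moves '[[[-0.001, 0, 0, 0], [-0.001, 0, 0, 0]]]'

```text
t: 35.65
tool_pos: [0.5044, 0.0943, 0.1376]
tool_rot: [-1.249, 1.148, -1.152]
contact_force: [-0.4, -10.4, 3.7]
gripper_width: -0.001
```

Emit:
drive_tool --moves '[[[-0.0008, 0, 0, 0], [-0.0008, 0, 0, 0]]]'

```text
t: 35.85
tool_pos: [0.5044, 0.0947, 0.1376]
tool_rot: [-1.249, 1.148, -1.152]
contact_force: [-0.9, -11.8, 4.7]
gripper_width: -0.0
```

Emit:
drive_tool --moves '[[[0.008, 0, 0, 0], [0.018, 0, 0, 0], [0.02, -0.02, 0, 0], [0.015, -0.05, 0, 0], [-0.01, -0.07, 0, 0], [-0.055, -0.07, 0, 0], [-0.1, -0.07, 0, 0], [-0.145, -0.07, 0, 0], [-0.185, -0.07, 0, 0], [-0.207, -0.07, 0, 0], [-0.212, -0.07, 0, 0], [-0.212, -0.07, 0, 0]]]'

```text
t: 37.05
tool_pos: [0.4863, 0.3094, 0.2073]
tool_rot: [-1.248, 1.147, -1.146]
contact_force: [0.4, 0.2, -0.6]
gripper_width: 0.001
```

Emit:
drive_tool --moves '[[[0, 0.03, 0, 0], [0, 0.055, 0, 0], [0, 0.068, 0, 0], [0, 0.071, 0, 0], [0, 0.071, 0, 0]]]'

```text
t: 37.55
tool_pos: [0.487, 0.3084, 0.137]
tool_rot: [-1.247, 1.148, -1.149]
contact_force: [-0.5, 1.4, -0.3]
gripper_width: -0.001
```

```bash
python3 -c "
from h import *
bp()"
```

```text
t 37.55 bay xy mm -0.2236331550682653 121.98125215034959 z 136.97326048072978 Fy 1.4322820275432906 Fx -0.37303507579973516 Fz -0.29566894699564295 w -0.0012675129862984081
```

Previous stop was at world y ≈ 0.2854–0.287, about 21 mm from here.

Emit:
drive_tool --moves '[[[0.006, 0, 0, 0], [0.012, 0, 0, 0], [0.016, 0, 0, 0], [0.018, 0, 0, 0], [0.018, 0, 0, 0]]]'

```text
t: 38.05
tool_pos: [0.4882, 0.2906, 0.1368]
tool_rot: [-1.247, 1.148, -1.149]
contact_force: [0.2, -0.2, 0.6]
gripper_width: -0.003
```

Emit:
drive_tool --moves '[[[0.001, 0, 0, 0], [0.002, 0, 0, 0], [0.002, 0, 0, 0]]]'

```text
t: 38.35
tool_pos: [0.4881, 0.2891, 0.1365]
tool_rot: [-1.247, 1.148, -1.148]
contact_force: [0.5, 0.1, 0.2]
gripper_width: -0.002
```

Emit:
drive_tool --moves '[[[0.001, 0, 0, 0], [0.0015, 0, 0, 0], [0.0015, 0, 0, 0]]]'

```text
t: 38.65
tool_pos: [0.4883, 0.2877, 0.1366]
tool_rot: [-1.247, 1.148, -1.148]
contact_force: [0.2, -0.5, -0.5]
gripper_width: 0.003
```

Emit:
drive_tool --moves '[[[0.001, 0, 0, 0], [0.0015, 0, 0, 0], [0.0015, 0, 0, 0]]]'

```text
t: 38.95
tool_pos: [0.4882, 0.2874, 0.1367]
tool_rot: [-1.246, 1.148, -1.146]
contact_force: [0.3, 5.9, -2.9]
gripper_width: 0.003
```

Emit:
drive_tool --moves '[[[0.001, 0, 0, 0], [0.001, 0, 0, 0]]]'

```text
t: 39.15
tool_pos: [0.4882, 0.2871, 0.1368]
tool_rot: [-1.245, 1.148, -1.145]
contact_force: [0.8, 8.1, -4.2]
gripper_width: -0.002
```

Emit:
drive_tool --moves '[[[0.001, 0, 0, 0], [0.001, 0, 0, 0]]]'

```text
t: 39.35
tool_pos: [0.4882, 0.2866, 0.1368]
tool_rot: [-1.245, 1.148, -1.144]
contact_force: [0.9, 9.6, -4.9]
gripper_width: -0.002
```

Emit:
drive_tool --moves '[[[0.0008, 0, 0, 0], [0.0008, 0, 0, 0]]]'

```text
t: 39.55
tool_pos: [0.4882, 0.2861, 0.1369]
tool_rot: [-1.244, 1.148, -1.143]
contact_force: [2.4, 10.3, -5.6]
gripper_width: -0.002
```

Emit:
drive_tool --moves '[[[-0.008, 0, 0, 0], [-0.02, 0, 0, 0], [-0.025, -0.02, 0, 0], [-0.02, -0.05, 0, 0], [0.01, -0.08, 0, 0], [0.05, -0.1, 0, 0], [0.09, -0.1, 0, 0], [0.105, -0.1, 0, 0], [0.105, -0.1, 0, 0], [0.105, -0.1, 0, 0], [0.105, -0.1, 0, 0]]]'

```text
t: 40.65
tool_pos: [0.4969, 0.1803, 0.2366]
tool_rot: [-1.248, 1.147, -1.146]
contact_force: [0.6, -0.3, -0.2]
gripper_width: 0.005
```

```bash
python3 -c "
from h import *
bp()
im=manip.grab_frame('wrist')[:,:,::-1];cv2.imwrite('pics/n1.png',im);cv2.imwrite('pics/n1c.png',cv2.resize(im[40:300,240:400],None,fx=3,fy=3)[:800,:])
im=manip.grab_frame('side')[:,:,::-1];cv2.imwrite('pics/n2.png',im);cv2.imwrite('pics/n2c.png',cv2.resize(im[200:370,210:350],None,fx=4,fy=4,interpolation=cv2.INTER_CUBIC))
"
```

```text
t 40.65 bay xy mm -0.9180202564813174 -6.505247765719658 z 236.62331641002135 Fy -0.3242751206266822 Fx 0.6234863002293751 Fz -0.17069802171955278 w 0.0054211247768242345
```

View pics/n1.png

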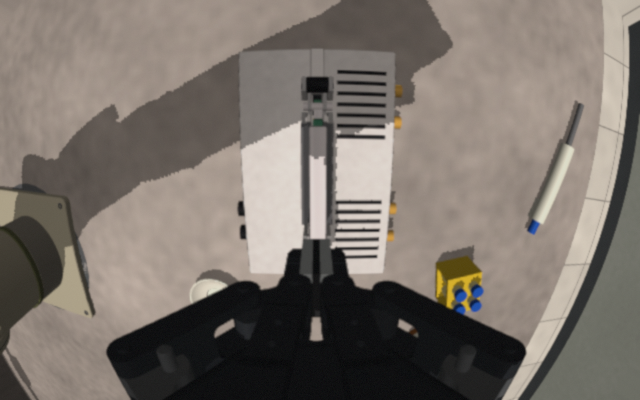

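View pics/n2c.png

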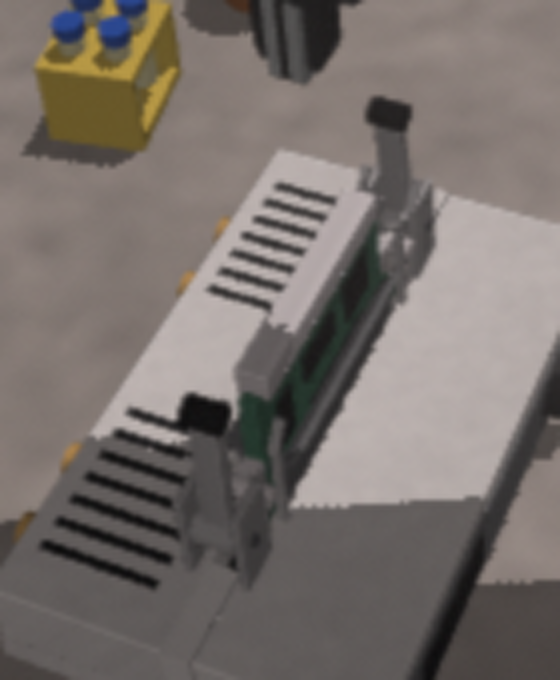

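```bash
python3 -c "
import cv2,numpy as np
a=cv2.imread('pics/f_side.png')[225:300,255:320];b=cv2.imread('pics/n2.png')[225:300,255:320]
cv2.imwrite('pics/cmp.png',cv2.resize(np.hstack([a,b]),None,fx=6,fy=6,interpolation=cv2.INTER_CUBIC))"
```

```text
(no output)
```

View pics/cmp.png

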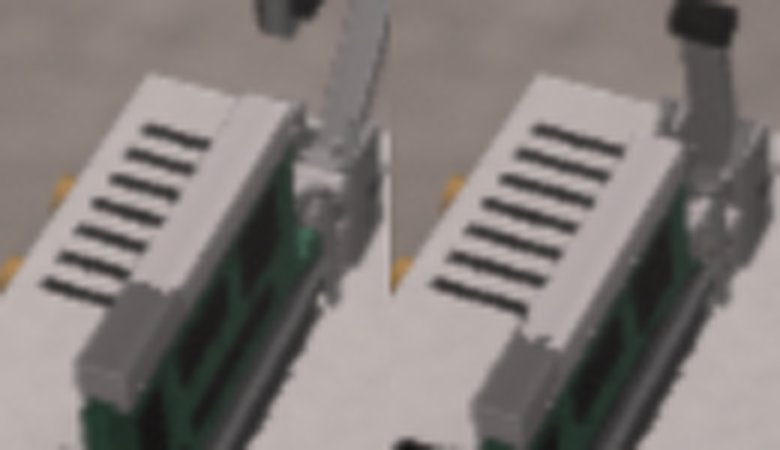

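```bash
python3 -c "
from h import *
def onp(uv,yb):
    o,d=ray('side',uv); n=np.r_[BY,0]; q=np.r_[BC,0]+n*yb
    p=o+d*((q-o)@n)/(d@n); return 1000*(p[:2]-BC)@BX,1000*p[2]
for l,uv,y in [('near f',(82,362),.05),('near n',(88,408),.05),('nearBL f',(82,395),.05),('nearBL n',(90,440),.05),('far f',(300,105),-.05),('far n',(292,142),-.05),('farL f',(240,92),-.05),('farL n',(258,132),-.05)]:
    print(l,onp((255+uv[0]/6,225+uv[1]/6),y))
"
```

```text
near f (np.float64(5.482817071016607), np.float64(130.6537404692314))
near n (np.float64(5.756068158947708), np.float64(113.18830542390523))
nearBL f (np.float64(6.907595249092169), np.float64(117.64557199967795))
nearBL n (np.float64(6.583187918917694), np.float64(100.39437238437365))
far f (np.float64(-7.977645336028165), np.float64(128.30327283489507))
far n (np.float64(-4.8562342263942595), np.float64(113.13956674788739))
farL f (np.float64(9.579210949189376), np.float64(127.02154149599))
farL n (np.float64(5.1536086152154414), np.float64(113.37183967963904))
```

```bash
python3 -c "
from bench import manip
print(manip.job_done())"
```

```text
the job is handed in; nothing more can be done
None
```

I took the module out of its stand and lowered it into the bay, and its pins rested in both swung-out jaws when I let go. I then swung the left lever to about 0.33 rad, the right lever home, and the left lever home. I handed the job in at about 41 s; it gave no verdict.

**Force on the levers:** Both levers ended in a steep rise to about 13.5 N, and re-pressing each one gave the same hard stop with almost no further travel. The right lever's first swing peaked at about 16 N in total (12.8 N sideways, 9.8 N up) because I did not raise the tool fast enough. That was closer to the 18 N limit than I wanted, and readings came only at the end of each move.

**Final checks:**
- **Height:** in the side view, both ends of the grip bar top measured 113 mm above the bench, down from about 130 mm and 128 mm. That makes the module level, with its underside at about 28 mm. This is 1 mm below the stated 29–35 mm range, within the roughly 2 mm camera error.
- **Levers:** I estimated the left at about −0.03 rad and the right at about −0.14 rad. They come from finger position and may be off by a few hundredths of a radian, because the bay centre is uncertain by about 2 mm.
- **Contact strips:** I had no direct reading, so how far they are pressed is inferred from the stop and the height.
- **Surroundings:** the robot was clear of everything at the end, and the pictures showed no sign that the bystanders or look-alikes had moved.

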